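# Complete the line-fitting kit on the sprung tray lift

## Robot

A 6-joint arm with a two-finger parallel gripper is mounted at the origin on the work surface. World frame = base frame: x ahead of the robot, y to its left, z up, the work surface at z = 0. Lengths are in m, angles in rad, forces in N, time in s.
With the tool pointing down it reaches from about 0.35 to 0.95 m from the base axis. Payload 17.4 kg.
Tool frame: the origin (TCP) lies midway between the tips of the shut fingers; the grasp point (between the pads) lies 19 mm behind it (robot.grip_depth is the distance from the TCP to the grasp point, in m); z points along the fingers, y is the line along which they close (so a half turn about z gives the same grasp; the last joint's range is limited). The gripper opens to 93 mm and grips with 3 to 60 N. Pads are 15 mm wide; open, the fingers measure 128 mm over their backs; the gripper's body (75 mm by 188 mm) begins 65 mm behind the grasp point.
Start: joints at [-1.274, 0.116, 1.442, -0, 1.584, -0.038], TCP at [0.222, -0.638, 0.219] pointing down, gripper open.
Joint ranges: [-2.83, 2.83], [-0.83, 2.19], [0.07, 2.5], [-1.14, 4.28], [0.01, 3], [-2.97, 2.97]. Speed limits (rad/s): [1.89, 1.89, 2.22, 3.14, 3.14, 3.14].

## Interface

Orientations are given as a 3x3 rotation matrix whose columns are the frame's x, y, z axes.
In Python, from station import telemetry, cams, ticket, robot gives the robot as it stands.
- The arm moves only by the tool step_arm, never from a script. Its argument "increments" is a list of rows, each an object of numbers: "x", "y", "z": the shift along the world's x, y, z in mm; "wx", "wy", "wz": the turn, a rotation vector about the world's x, y, z in rad; "claw": the opening, from 0 (shut) to 1 (fully open). In form: [{"x": .., "y": .., "z": .., "wx": .., "wy": .., "wz": .., "claw": ..}, ...]. A call has 1 to 5 rows; each row is the pose to reach, as a shift and turn from the pose commanded when the call began; what a row does not reach only later rows make up. A row lasts 1/8 s, in which the tool goes at most 62.5 mm and 10.7 degrees, less where a joint would pass 70% of its speed; a pose out of reach is approached as far as the arm can. A call with a gripper value outside its range is refused whole. The fingers move at their own pace and stop on an object; "force" is the grip in N (left out, the last holds). Time passes only in rows, so rows that repeat a pose let the fingers close. It gives the time, the measured TCP pose, the force, the opening and the grip force at its end, in the units of the state.
- telemetry.get_obs(): the state, without advancing time (a new reading comes with each control period).
- cams.read_camera(name): name is "scene" or "side" or "wrist"; returns (picture, depth): 384x512x3 uint8, red, green, blue; 384x512 float32, m along the optical axis (not along the pixel's ray), 0 where there is no reading.
- cams.calibration(name): a dict with "intrinsics" (3x3 intrinsics, pixels), "k1" (the pictures are not rectified: a ray, as slopes to the right and down, at radius r is drawn at 1 + k1 r^2 times it, then the intrinsics apply), "cam_to_world" (4x4, takes a point from camera to world coordinates). Camera axes: x right, y down, z forward; pixel columns grow to the right and rows downward; lengths in m; the calibration is good to about 2 mm. A picture is of the moment at which its call begins: read the wrist's pose just before it. calibration takes no time and is no camera call; for the wrist camera it gives the pose at the moment of the call.
- ticket.hand_in(): hands the job in; it is judged then, once.
The state is a dict: "clock": time; "joint_positions": joint angles; "joint_vel": joint speeds; "effort": joint torques, N m; "ee_pos": TCP position; "eef_rot": TCP orientation; "wrist_force": force on the tool from outside, world axes, zero at the start; "moment": the same for the moment, N m; "width": finger opening in m; "finger_force": force on a finger pad.
Only numpy, scipy, OpenCV 4.12 (cv2) and the standard library are available. Lean on these libraries where they do the work, as an engineer would, in place of code of your own. Each camera call takes 0.05 s, during which the arm holds its last target. There are 200 camera calls.

## Task

Complete the fitting kit for the tasting bar: set the loose tee and the loose elbow in the cavities of their own outline in the sloping shadow tray, press each fully home past its spring clip so that it lies flat in the tray, and let go. The tray is sprung and sinks as it is loaded: never push it down onto its end stop. Leave the spare coupler, tins, jar and spanner where they are.

Things in the scene. Friction and masses are not known exactly. Their poses are not given: they have to be found in the camera images.
- elbow_leg (a point): Loose steel L-shaped line fitting lying flat on the table. Two equal legs, each 80 mm long over the corner, 26 wide, 28 high, upright flat sides. Point: 14 mm above the underside, mid-width of one leg, 40 mm from the corner block's centre, 27 mm from the leg's end. x along this leg to its end, z up; the other leg points to +y from the corner.
- tee_leg (a point): Loose steel T-shaped line fitting lying flat on the table. Cross-bar 84 mm long; the stem ends 67 mm from the cross-bar's centre line; all bars 26 mm wide, 28 high, upright flat sides. Point: 14 mm above the underside, mid-width of the stem, 40 mm from the cross-bar's centre line, 27 mm from the stem's end. x along the stem to its end, y along the cross-bar, z up.
- elbow_place (a point): Moves with the tray: where elbow_leg lies, axes alike, when the elbow is fully home in its L-shaped cavity, right-hand one seen from the robot (one arm up the slope, the other to the left along the low edge). 4 mm above the face. As in tee_place, a spring clip.
- tee_place (a point): Moves with the tray: where tee_leg lies, axes alike, when the tee is fully home in its T-shaped cavity, left-hand one seen from the robot (cross-bar by the low edge, stem up the slope). 4 mm above the face. A sprung steel clip at the cavity's upper end leans 4 mm into it, its ramp rising 8 mm above the face: pressing a fitting past it takes some 3 to 7 N square to the face; its weight is not enough.
- tray_face (a point): Black shadow tray 150 (x) x 210 (y) x 15 mm sloping 28 degrees, low edge to the robot. x up the slope, y level, z square out of the face; the point is the centre of the face. Cavities 10 mm deep, square edges, 1.5 mm wider than the fitting on every side; a seated fitting stands 18 mm proud. A coupler fixed in a third cavity (90 mm along y, centred at x 46, y 0 mm) stands 18 mm proud too.
- tray (a joint): How far the sprung tray has sunk, m: it slides along its own -z (square to its face, no tipping). 0 at the top (unloaded), end stop at 0.060. About 1 N starts it, then 3.3 mm per newton (300 N/m), damped; the fittings' weight sinks it 2 to 7 mm for one, up to 18 mm for both.
- tee: The tee's body, 280 g give or take 30 percent, axes as tee_leg; origin on its underside, 13 mm from tee_leg towards the cross-bar.
- elbow: The elbow's body, 280 g give or take 30 percent, axes as elbow_leg; origin on its underside at the middle of its 80 x 80 mm outline (from elbow_leg: -13 mm in x, +27 mm in y).
- coupler: Bystander: a spare straight fitting, 26 x 90 x 28 mm high, long axis y, lying between the robot and the tray. Origin under its centre.
- jar: Bystander: amber glass sample jar with steel cap, 64 mm across, 85 mm high. Origin under its centre.
- spanner: Bystander: open-ended spanner 170 mm long lying on the table along its x axis.
- tin_a: Bystander: mint-green lidded tin, 104 mm across, 124 mm high. Origin under its centre.
- tin_b: Bystander: mint-green lidded tin, 104 mm across, 124 mm high. Origin under its centre.
- tin_c: Bystander: mint-green lidded tin, 104 mm across, 124 mm high. Origin under its centre.
Not all that is in view belongs to the job. Leave any blue look-alike of the tee alone.

How it is judged:
At the end, for the whole second after the job is handed in: Tee and elbow each fully home in their own cavity: marked point within 4.5 mm of its place on the tray, leg within 0.1 rad of the cavity direction, upright axis within 0.07 rad of the tray's; both released and at rest (under 0.02 m/s), the sprung tray still (under 0.01 m/s) (distance between tee_leg and tee_place below 0.0045 m and angle between the x axis of tee_leg and the x axis of tee_place, either way round below 0.1 rad and angle between the z axis of tee_leg and the z axis of tee_place, either way round below 0.07 rad and linear speed of each of tee, elbow below 0.02 m/s and distance between elbow_leg and elbow_place below 0.0045 m and angle between the x axis of elbow_leg and the x axis of elbow_place, either way round below 0.1 rad and angle between the z axis of elbow_leg and the z axis of elbow_place, either way round below 0.07 rad and velocity of joint tray between -0.01 and 0.01 m/s); the robot touches nothing.
It fails at once if the sprung tray is pushed down onto its end stop (sunk beyond 55 mm) (value of joint tray above 0.055 m).
It fails at once if a bystander (spare coupler, tin, jar or spanner) is shifted by more than 30 mm (distance of any of coupler, tin_a, tin_b, tin_c, jar, spanner from where it was at the start of the episode above 0.03 m).
It also fails if it takes over 67 s, if anything falls off the work surface, if the arm or the gripper's body presses on something with over 40 N, if the wrist force passes 120 N, or if a joint passes its speed limit or range.

## Working session

There is one attempt and no reset: what is moved stays moved. The work goes in short steps, Python scripts to look and compute and a tool call to move; the robot and the scene stay as the last step left them, time stands still between calls to the robot, and variables do not carry over. Pictures are saved under pics/ and viewed, at most 10 in all, crops included, and the job is handed in when it is done.

Besides the shell and the picture viewer there is one more tool, called after "Call:" as name([rows], argument=value, ...), one row to a line, values as JSON. step_arm: Moves the arm, as the interface text tells. Its arguments: {"type":"object","properties":{"increments":{"type":"array"},"force":{"type":"number"}},"required":["increments"]}

```bash
mkdir -p pics; ls; cat > h.py <<'E'
import numpy as np, cv2
from station import telemetry, cams, ticket, robot
def snap(n):
    c=cams.calibration(n); im,d=cams.read_camera(n); return im,d,c
def pts(uv,c):
    """pixel -> undistorted slopes"""
    K=np.array(c['intrinsics']); uv=np.asarray(uv,float).reshape(-1,2)
    q=(uv-K[:2,2])/[K[0,0],K[1,1]]; s=q.copy()
    for _ in range(10): s=q/(1+c['k1']*(s**2).sum(1,keepdims=True))
    return np.c_[s,np.ones(len(s))]
def plane(uv,c,p0,n=(0,0,1)):
    T=np.array(c['cam_to_world']); r=pts(uv,c)@T[:3,:3].T; o=T[:3,3]; n=np.array(n,float)
    t=((np.array(p0)-o)@n)/(r@n); return o+r*t[:,None]
def cloud(d,c):
    v,u=np.mgrid[0:384,0:512]; T=np.array(c['cam_to_world'])
    r=pts(np.c_[u.ravel(),v.ravel()],c)*d.reshape(-1,1)
    return (r@T[:3,:3].T+T[:3,3]).reshape(384,512,3)
def save(n,im,box=None,k=1):
    if box: im=im[box[1]:box[3],box[0]:box[2]]
    cv2.imwrite('pics/'+n,cv2.resize(im[:,:,::-1],None,fx=k,fy=k,interpolation=cv2.INTER_CUBIC))
def project(P,c):
    T=np.linalg.inv(np.array(c['cam_to_world'])); q=np.atleast_2d(P)@T[:3,:3].T+T[:3,3]
    s=q[:,:2]/q[:,2:]; s=s*(1+c['k1']*(s**2).sum(1,keepdims=True)); K=np.array(c['intrinsics'])
    return s*[K[0,0],K[1,1]]+K[:2,2]
E
python3 - <<'E'
from h import *
a=snap('scene'); b=snap('side')
for n,s in(('scene',a),('side',b)):
    np.savez('/tmp/'+n,im=s[0],d=s[1]); print(n,np.round(s[2]['cam_to_world'],3).tolist(),s[2]['intrinsics'],s[2]['k1'])
save('p1.png',np.vstack([a[0]]),None,1.5)
save('p2.png',b[0],None,1.5)
E
```

```text
pics
scene [[0.544, 0.546, -0.637, 1.214], [0.839, -0.338, 0.427, -0.501], [0.018, -0.766, -0.642, 0.877], [0.0, 0.0, 0.0, 1.0]] [[350.95411877   0.         249.5863213 ]
 [  0.         350.95411877 190.17399629]
 [  0.           0.           1.        ]] -0.02224983612883359
side [[-0.933, -0.272, 0.237, 0.053], [-0.361, 0.719, -0.594, 1.02], [-0.008, -0.64, -0.769, 1.426], [0.0, 0.0, 0.0, 1.0]] [[487.34665832   0.         255.89891635]
 [  0.         487.34665832 188.09075932]
 [  0.           0.           1.        ]] -0.11406496323769787
```

View pics/p1.png

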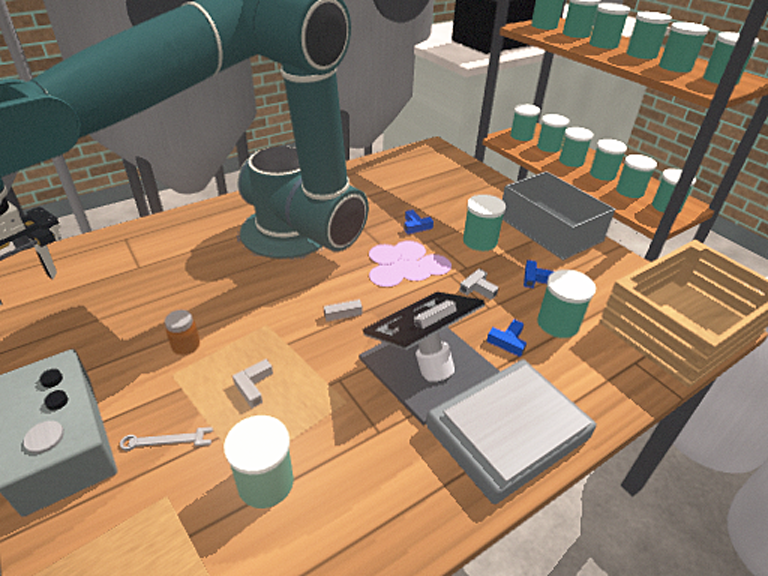

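View pics/p2.png

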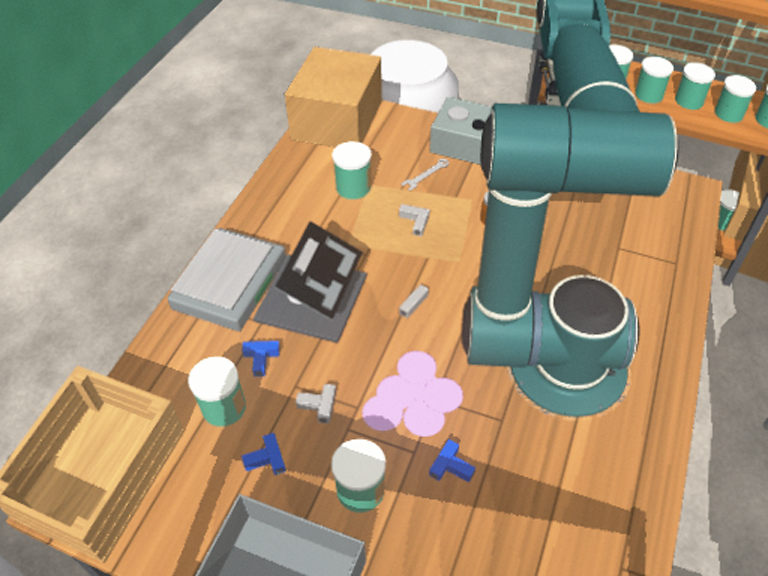

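The scene shot shows the steel elbow at about (252,382) on a plywood patch, the steel tee at (480,282) and the tray at (425,320). The side shot has the elbow at (415,217), the tee at (318,400) and the tray at (320,270). The three blue tees are look-alikes; the steel T and L fit the description.

```bash
cat > m1.py <<'E'
from h import *
def load(n):
    z=np.load(f'/tmp/{n}.npz'); return z['im'],z['d'],cams.calibration(n)
if __name__=='__main__':
    ims=[]
    for n,boxes in(('side',dict(elbow=(258,130,292,162),tee=(192,250,230,284),tray=(180,145,248,215),coupler=(262,185,292,215))),('scene',dict(elbow=(150,235,186,272),tee=(300,174,336,202),tray=(238,190,326,234),coupler=(212,197,246,216)))):
        im,d,c=load(n); W=cloud(d,c); hsv=cv2.cvtColor(im,cv2.COLOR_RGB2HSV)
        for o,(x0,y0,x1,y1) in boxes.items():
            P=W[y0:y1,x0:x1].reshape(-1,3); h=hsv[y0:y1,x0:x1].reshape(-1,3); v=d[y0:y1,x0:x1].ravel()>0
            if o=='tray':
                m=v&(h[:,2]<60)&(P[:,2]>.04); Q=P[m]
                for _ in range(5):
                    cc=Q.mean(0); nn=np.linalg.svd(Q-cc,full_matrices=False)[2][2]; nn*=np.sign(nn[2]); e=abs((P[m]-cc)@nn); Q=P[m][e<.003]
                print(n,'tray',len(Q),cc.round(4),'n',nn.round(3),'slope',np.degrees(np.arccos(nn[2])).round(1),Q.min(0).round(3),Q.max(0).round(3))
            else:
                m=v&(h[:,1]<70)&(P[:,2]>.02)&(P[:,2]<.045); Q=P[m]
                zt=np.percentile(Q[:,2],70); T=Q[abs(Q[:,2]-zt)<.005]
                r=cv2.minAreaRect((T[:,:2]*1000).astype(np.float32)); print(n,o,len(T),'z',zt.round(4),'cen',T.mean(0).round(4),np.round(r[0],1),np.round(r[1],1),round(r[2],1), cv2.boxPoints(r).round(0).tolist())
    for n,b in(('side',(180,125,310,285)),('scene',(140,170,340,275))):
        save(f'c_{n}.png',load(n)[0],b,3.6)
E
python3 m1.py
```

```text
side elbow 135 z 0.0292 cen [ 0.4885 -0.3111  0.0282] [ 497.8 -299.6] [78.6 79.9] 4.5 [[455.0, -263.0], [462.0, -343.0], [540.0, -336.0], [534.0, -257.0]]
side tee 249 z 0.0301 cen [0.4941 0.3031 0.0292] [504.7 306.1] [79.7 89. ] 13.6 [[456.0, 340.0], [476.0, 253.0], [554.0, 272.0], [533.0, 359.0]]
side tray 141 [0.6191 0.0748 0.1388] n [-0.474 -0.026  0.88 ] slope 28.3 [ 0.537 -0.07   0.1  ] [0.673 0.138 0.167]
side coupler 115 z 0.0287 cen [ 0.3983 -0.039   0.0278] [398.1 -36.6] [93.8 26.7] 74.9 [[373.0, -78.0], [399.0, -85.0], [423.0, 5.0], [397.0, 12.0]]
scene elbow 307 z 0.0282 cen [ 0.4893 -0.3179  0.0275] [ 497.3 -305.2] [83.8 82. ] 6.1 [[451.0, -269.0], [460.0, -350.0], [543.0, -342.0], [535.0, -260.0]]
scene tee 177 z 0.0277 cen [0.498  0.2994 0.0269] [507.1 302.7] [80.2 89.6] 14.4 [[457.0, 336.0], [479.0, 249.0], [557.0, 269.0], [535.0, 356.0]]
scene tray 651 [0.6197 0.0249 0.1383] n [-0.469 -0.03   0.883] slope 28.0 [ 0.535 -0.082  0.094] [0.68  0.136 0.168]
scene coupler 142 z 0.0284 cen [ 0.399  -0.0457  0.0276] [397.9 -45.6] [89.  28.7] 74.3 [[372.0, -84.0], [400.0, -92.0], [424.0, -7.0], [396.0, 1.0]]
```

View pics/c_side.png

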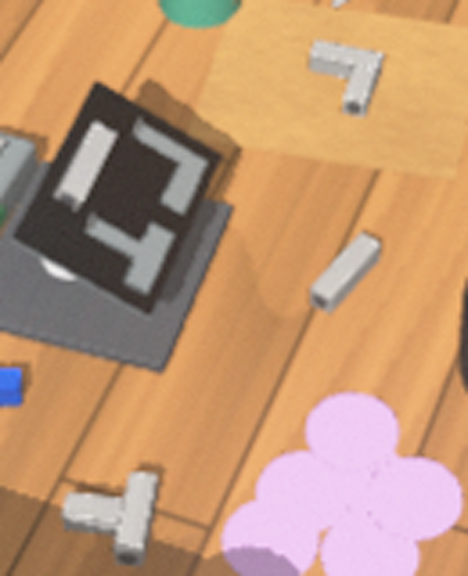

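The crop confirms the steel tee at (110,515) and the steel elbow at (355,70). Both lie with their legs pointing up the slope and to the left, as their cavities do. The cavity floors show at (130,250) for the tee and (175,170) for the elbow.

```bash
cat > m2.py <<'E'
from m1 import *
R=None
for n in('side','scene'):
    im,d,c=load(n); W=cloud(d,c); hsv=cv2.cvtColor(im,cv2.COLOR_RGB2HSV)
    # tall things
    m=((d>0)&(W[...,2]>.1)&(W[...,2]<.14)&(W[...,0]>.25)&(W[...,0]<1.)&(abs(W[...,1])<.7)&(hsv[...,1]<60)&(hsv[...,2]>130)).astype(np.uint8)
    k,l,s,_=cv2.connectedComponentsWithStats(m)
    for i in range(1,k):
        if s[i,4]>80: Q=W[l==i]; print(n,'tall',s[i,4],((Q.min(0)+Q.max(0))/2).round(3),np.ptp(Q,axis=0).round(3))
    # tray
    m=((hsv[...,2]<60)&(d>0)&(W[...,2]>.08)&(W[...,2]<.19)&(W[...,0]>.5)&(W[...,0]<.75)&(abs(W[...,1])<.2)).astype(np.uint8)
    m=cv2.morphologyEx(m,cv2.MORPH_CLOSE,np.ones((3,3),np.uint8))
    cs,_=cv2.findContours(m,cv2.RETR_EXTERNAL,cv2.CHAIN_APPROX_NONE); cn=max(cs,key=cv2.contourArea)
    # plane by depth
    Q=W[m>0]
    for _ in range(6):
        p0=Q.mean(0); nn=np.linalg.svd(Q-p0,full_matrices=False)[2][2]; nn*=np.sign(nn[2]); A=W[m>0]; Q=A[abs((A-p0)@nn)<.003]
    nn=nn/np.linalg.norm(nn)
    P=plane(cv2.convexHull(cn).reshape(-1,2),c,p0,nn)
    ey=np.cross(nn,[1,0,0]); ey=np.cross([0,0,1],[-nn[0],-nn[1],0]);ey/=np.linalg.norm(ey); ex=np.cross(ey,nn)
    q=np.c_[(P-p0)@ex,(P-p0)@ey]*1000
    r=cv2.minAreaRect(q.astype(np.float32)); cen=p0+ex*r[0][0]/1e3+ey*r[0][1]/1e3
    print(n,'tray n',nn.round(3),'cen',cen.round(4),'size',np.round(r[1],1),'ang',round(r[2],1),'yaw',np.degrees(np.arctan2(ex[1],ex[0])).round(1))
E
python3 m2.py; python3 -c "
from h import *
o=telemetry.get_obs(); print(np.round(o['eef_rot'],3).tolist(),o['wrist_force'],o['width'],np.round(np.linalg.inv(np.r_[np.c_[o['eef_rot'],o['ee_pos']],[[0,0,0,1]]])@np.array(cams.calibration('wrist')['cam_to_world']),3).tolist(),cams.calibration('wrist')['intrinsics'])"
```

```text
side tall 312 [ 0.474 -0.645  0.11 ] [0.146 0.109 0.021]
side tall 375 [ 0.702 -0.383  0.119] [0.101 0.111 0.035]
side tall 86 [0.588 0.082 0.115] [0.06  0.053 0.031]
side tall 775 [0.697 0.383 0.116] [0.104 0.108 0.033]
side tall 943 [0.337 0.453 0.117] [0.102 0.105 0.033]
side tall 305 [0.4   0.644 0.109] [0.262 0.11  0.017]
side tray n [0.966 0.142 0.217] cen [ 0.6753 -0.0369 -0.0344] size [  97.5 1466.6] ang 55.6 yaw -171.7
scene tall 317 [0.338 0.452 0.117] [0.101 0.109 0.021]
scene tall 551 [0.698 0.382 0.118] [0.104 0.107 0.019]
scene tall 1997 [ 0.42  -0.65   0.107] [0.257 0.099 0.014]
scene tall 1369 [ 0.702 -0.383  0.116] [0.103 0.104 0.027]
scene tray n [-0.472 -0.03   0.881] cen [0.6129 0.0234 0.1346] size [218.1 165. ] ang 89.5 yaw 3.6
[[0.944, 0.329, -0.0], [0.329, -0.944, 0.001], [0.0, -0.001, -1.0]] [ 0.46029977  0.95145202 -0.14053753] 0.09260452939052644 [[-0.001, -0.954, -0.3, 0.084], [1.0, -0.001, -0.001, -0.001], [0.001, -0.3, 0.954, -0.164], [0.0, 0.0, 0.0, 1.0]] [[346.09373867   0.         257.25824915]
 [  0.         346.09373867 189.65406477]
 [  0.           0.           1.        ]]
```

Call:
step_arm([
  {"x": 40, "y": 45, "z": 0, "wz": -0.05},
  {"x": 80, "y": 90, "wz": -0.1},
  {"x": 120, "y": 135, "wz": -0.15},
  {"x": 160, "y": 180, "wz": -0.2},
  {"x": 200, "y": 225, "wz": -0.25},
])

```text
invalid input at $.increments[0]: expected keys x, y, z, wx, wy, wz, claw
```

Call:
step_arm([
  {"x": 45, "y": 42, "z": -15},
  {"x": 90, "y": 85, "z": -30},
  {"x": 90, "y": 85, "z": -40},
  {"x": 90, "y": 85, "z": -40},
])

```text
invalid input at $.increments[0]: expected keys x, y, z, wx, wy, wz, claw
```

```bash
cat > m3.py <<'E'
from h import *
import sys
def gray_top(im,d,c,zlo,zhi,box):
    W=cloud(d,c); hsv=cv2.cvtColor(im,cv2.COLOR_RGB2HSV)
    m=((d>0)&(hsv[...,1]<70)&(W[...,2]>zlo)&(W[...,2]<zhi)&(W[...,0]>box[0])&(W[...,0]<box[1])&(W[...,1]>box[2])&(W[...,1]<box[3])).astype(np.uint8)
    k,l,s,_=cv2.connectedComponentsWithStats(m); i=1+np.argmax(s[1:,4]); return (l==i).astype(np.uint8)
kind=sys.argv[1]; box=list(map(float,sys.argv[2:6]))
im,d,c=snap('wrist'); o=telemetry.get_obs()
np.savez('/tmp/w_'+kind,im=im,d=d,T=c['cam_to_world'])
m=gray_top(im,d,c,.022,.036,box)
cn=max(cv2.findContours(m,cv2.RETR_EXTERNAL,cv2.CHAIN_APPROX_NONE)[0],key=cv2.contourArea).reshape(-1,2)
P=plane(cn,c,(0,0,.028))[:,:2]*1000
r=cv2.minAreaRect(P.astype(np.float32)); a=np.radians(r[2]); 
while a>np.pi/4:a-=np.pi/2
while a<-np.pi/4:a+=np.pi/2
ex=np.array([np.cos(a),np.sin(a)]); ey=np.array([-ex[1],ex[0]])
q=np.c_[P@ex,P@ey]; lo=np.percentile(q,1,0); hi=np.percentile(q,99,0); print('yaw',a,'size',(hi-lo).round(1), 'ztop',np.median(cloud(d,c)[m>0][:,2]).round(4))
# leg: cross-section mid near far end of x-leg
s=q[(q[:,0]>lo[0]+40)&(q[:,0]<hi[0]-8)]
mid=(lo[1]+hi[1])/2 if kind=='tee' else None
if kind=='elbow': s=s[s[:,1]<lo[1]+35]
ym=(np.median(s[s[:,1]>s[:,1].mean(),1])+np.median(s[s[:,1]<s[:,1].mean(),1]))/2
print('legwidth',np.median(s[s[:,1]>s[:,1].mean(),1])-np.median(s[s[:,1]<s[:,1].mean(),1]))
L=ex*(hi[0]-27)+ey*ym; print('leg pt by far end',L.round(1),' by near', (ex*(lo[0]+53)+ey*ym).round(1))
print('tcp',np.round(o['ee_pos'],4),'yaw',np.arctan2(o['eef_rot'][1][0],o['eef_rot'][0][0]),'F',np.round(o['wrist_force'],2),'t',o['clock'])
im2=im.copy(); cv2.drawContours(im2,[cn.reshape(-1,1,2)],-1,(255,0,0),1); save(f'w_{kind}.png',im2)
E
python3 m3.py elbow .42 .6 -.4 -.2
```

```text
Traceback (most recent call last):
  File "m3.py", line 10, in <module>
    m=gray_top(im,d,c,.022,.036,box)
  File "m3.py", line 6, in gray_top
    k,l,s,_=cv2.connectedComponentsWithStats(m); i=1+np.argmax(s[1:,4]); return (l==i).astype(np.uint8)
                                                     ~~~~~~~~~^^^^^^^^^
ValueError: attempt to get argmax of an empty sequence
```

All keys are required.

Call:
step_arm([
  {"x": 40, "y": 45, "z": 0, "wx": 0, "wy": 0, "wz": -0.05, "claw": 1},
  {"x": 80, "y": 90, "z": 0, "wx": 0, "wy": 0, "wz": -0.1, "claw": 1},
  {"x": 120, "y": 135, "z": 0, "wx": 0, "wy": 0, "wz": -0.15, "claw": 1},
  {"x": 160, "y": 180, "z": 0, "wx": 0, "wy": 0, "wz": -0.2, "claw": 1},
  {"x": 200, "y": 225, "z": 0, "wx": 0, "wy": 0, "wz": -0.25, "claw": 1},
])

```text
clock: 0.78
ee_pos: [0.4227, -0.4108, 0.2186]
eef_rot: [[0.997, 0.083, 0.0], [0.083, -0.997, -0.0], [0.0, 0.0, -1.0]]
wrist_force: [1.0, -0.5, -0.1]
width: 0.0931
finger_force: 0.0
```

Call:
step_arm([
  {"x": 45, "y": 42, "z": -15, "wx": 0, "wy": 0, "wz": 0, "claw": 1},
  {"x": 90, "y": 85, "z": -30, "wx": 0, "wy": 0, "wz": 0, "claw": 1},
  {"x": 90, "y": 85, "z": -40, "wx": 0, "wy": 0, "wz": 0, "claw": 1},
  {"x": 90, "y": 85, "z": -40, "wx": 0, "wy": 0, "wz": 0, "claw": 1},
])

```text
clock: 1.27
ee_pos: [0.5114, -0.3274, 0.1776]
eef_rot: [[0.996, 0.085, -0.002], [0.085, -0.996, 0.001], [-0.001, -0.001, -1.0]]
wrist_force: [-0.3, 0.6, 0.6]
width: 0.0929
finger_force: 0.0
```

```bash
python3 m3.py elbow .42 .6 -.4 -.2
```

```text
yaw 0.08675969633378802 size [79.  79.6] ztop 0.0263
legwidth 24.327225670493476
leg pt by far end [ 514.8 -328.2]  by near [ 515.8 -328.1]
tcp [ 0.5112 -0.328   0.1785] yaw 0.08441345390046534 F [-0.02 -0.07  0.41] t 1.325
```

Call:
step_arm([
  {"x": 4, "y": 0, "z": -55, "wx": 0, "wy": 0, "wz": 0, "claw": 1},
  {"x": 4, "y": 0, "z": -110, "wx": 0, "wy": 0, "wz": 0, "claw": 0.7},
  {"x": 4, "y": 0, "z": -150, "wx": 0, "wy": 0, "wz": 0, "claw": 0.6},
  {"x": 4, "y": 0, "z": -166, "wx": 0, "wy": 0, "wz": 0, "claw": 0.6},
  {"x": 4, "y": 0, "z": -166, "wx": 0, "wy": 0, "wz": 0, "claw": 0.6},
])

```text
clock: 1.95
ee_pos: [0.5154, -0.3283, 0.013]
eef_rot: [[0.996, 0.084, -0.0], [0.084, -0.996, 0.0], [-0.0, -0.0, -1.0]]
wrist_force: [0.3, 0.3, 0.2]
width: 0.0585
finger_force: 0.0
```

Call:
step_arm([
  {"x": 0, "y": 0, "z": 0, "wx": 0, "wy": 0, "wz": 0, "claw": 0},
  {"x": 0, "y": 0, "z": 0, "wx": 0, "wy": 0, "wz": 0, "claw": 0},
  {"x": 0, "y": 0, "z": 0, "wx": 0, "wy": 0, "wz": 0, "claw": 0},
  {"x": 0, "y": 0, "z": 0, "wx": 0, "wy": 0, "wz": 0, "claw": 0},
], force=40)

```text
clock: 2.45
ee_pos: [0.5161, -0.3277, 0.0133]
eef_rot: [[0.996, 0.085, 0.001], [0.085, -0.996, -0.001], [0.001, 0.001, -1.0]]
wrist_force: [-0.5, 0.2, 3.7]
width: 0.0258
finger_force: 40.0
```

Call:
step_arm([
  {"x": 0, "y": 0, "z": 30, "wx": 0, "wy": 0, "wz": 0, "claw": 0},
  {"x": 0, "y": 10, "z": 80, "wx": 0, "wy": 0, "wz": 0, "claw": 0},
  {"x": 5, "y": 30, "z": 135, "wx": 0, "wy": 0, "wz": 0, "claw": 0},
  {"x": 10, "y": 65, "z": 180, "wx": 0, "wy": 0, "wz": 0, "claw": 0},
  {"x": 15, "y": 105, "z": 220, "wx": 0, "wy": 0, "wz": 0, "claw": 0},
])

```text
clock: 3.08
ee_pos: [0.5306, -0.2216, 0.2342]
eef_rot: [[0.996, 0.084, 0.0], [0.084, -0.996, -0.0], [0.0, 0.0, -1.0]]
wrist_force: [1.1, 0.0, -2.7]
width: 0.0257
finger_force: 40.0
```

Call:
step_arm([
  {"x": 5, "y": 50, "z": 30, "wx": 0, "wy": 0, "wz": 0, "claw": 0},
  {"x": 10, "y": 105, "z": 55, "wx": 0, "wy": 0, "wz": 0, "claw": 0},
  {"x": 15, "y": 160, "z": 80, "wx": 0, "wy": 0, "wz": 0, "claw": 0},
  {"x": 20, "y": 215, "z": 95, "wx": 0, "wy": 0, "wz": 0, "claw": 0},
  {"x": 20, "y": 240, "z": 97, "wx": 0, "wy": 0, "wz": 0, "claw": 0},
])

```text
clock: 3.7
ee_pos: [0.5508, 0.02, 0.3307]
eef_rot: [[0.996, 0.087, 0.001], [0.087, -0.996, 0.0], [0.001, -0.0, -1.0]]
wrist_force: [0.2, -1.0, -4.0]
width: 0.0255
finger_force: 40.0
```

Call:
step_arm([
  {"x": 0, "y": 0, "z": 0, "wx": 0, "wy": 0, "wz": 0, "claw": 0},
  {"x": 0, "y": 0, "z": 0, "wx": 0, "wy": 0, "wz": 0, "claw": 0},
])

```text
clock: 3.95
ee_pos: [0.5507, 0.0171, 0.3292]
eef_rot: [[0.996, 0.085, -0.001], [0.085, -0.996, -0.0], [-0.001, 0.0, -1.0]]
wrist_force: [-0.5, -0.1, -2.4]
width: 0.0254
finger_force: 40.0
```

```bash
python3 - <<'E'
from h import *
im,d,c=snap('wrist'); np.savez('/tmp/w_tray',im=im,d=d,T=c['cam_to_world'],ee=telemetry.get_obs()['ee_pos'],R=telemetry.get_obs()['eef_rot'])
save('w_tray.png',im,None,1.5); o=telemetry.get_obs(); print(o['ee_pos'],o['wrist_force'],o['clock'])
E
```

```text
[0.5507201  0.01671087 0.32927615] [-0.40273144  0.1960643  -3.33708129] 4.0
```

View pics/w_tray.png

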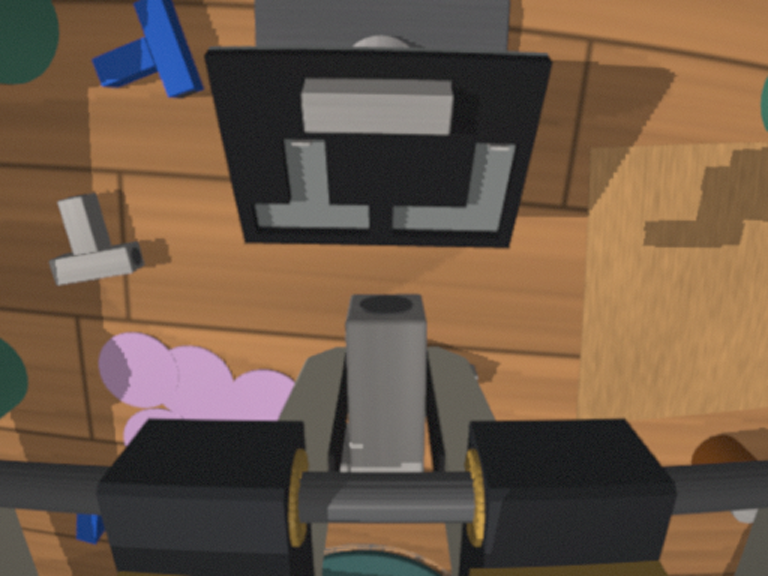

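The wrist view shows the tray face with corners (208,52), (550,58), (510,246) and (243,242). The tee cavity is at about (312,190), the elbow cavity at (460,195), and the elbow is held straight at (385,380).

```bash
cat > m4.py <<'E'
from h import *
z=np.load('/tmp/w_tray.npz'); im,d=z['im'],z['d']; c=dict(cams.calibration('wrist')); c['cam_to_world']=z['T']
W=cloud(d,c); g=cv2.cvtColor(im,cv2.COLOR_RGB2GRAY); hsv=cv2.cvtColor(im,cv2.COLOR_RGB2HSV)
m=np.zeros(g.shape,np.uint8); m[30:168,135:370]=1; blk=((hsv[...,2]<50)&(m>0)&(d>0)).astype(np.uint8)
blk=cv2.morphologyEx(blk,cv2.MORPH_OPEN,np.ones((3,3),np.uint8))
l=cv2.connectedComponentsWithStats(blk); i=1+np.argmax(l[2][1:,4]); face=(l[1]==i).astype(np.uint8)
A=W[cv2.erode(face,np.ones((5,5),np.uint8))>0]; Q=A
for _ in range(8):
    p0=Q.mean(0); n=np.linalg.svd(Q-p0,full_matrices=False)[2][2]; n*=np.sign(n[2]); Q=A[abs((A-p0)@n)<.002]
print('n',n.round(4),'slope',np.degrees(np.arccos(n[2])),len(A),len(Q),'res',np.std((Q-p0)@n))
cs,h=cv2.findContours(face,cv2.RETR_CCOMP,cv2.CHAIN_APPROX_NONE)
ext=max(cs,key=cv2.contourArea).reshape(-1,2)
ey=np.cross([0,0,1],[-n[0],-n[1],0]);ey/=np.linalg.norm(ey); ex=np.cross(ey,n)
def f(uv): P=plane(uv,c,p0,n)-p0; return np.c_[P@ex,P@ey]*1e3
E=f(ext)
# low, left, right edges by line fits
lo=np.percentile(E[:,0],2); L=E[abs(E[:,0]-lo)<3]; L=L[abs(L[:,1]-np.median(L[:,1]))<85]
a=np.polyfit(L[:,1],L[:,0],1); th=np.arctan(-a[0]); print('low edge angle deg',np.degrees(th))
ex,ey=np.cos(th)*ex+np.sin(th)*ey, -np.sin(th)*ex+np.cos(th)*ey
E=f(ext); l0=np.median(E[(abs(E[:,0]-E[:,0].min())<3),0]); yl=np.percentile(E[:,1],[3,97]); print('low',l0,'y range',yl,'xhigh',np.percentile(E[:,0],98))
org=p0+ex*(l0+75)/1e3+ey*yl.mean()/1e3
print('face centre',org.round(4),'ex',ex.round(4),'ey',ey.round(4),'yaw',np.degrees(np.arctan2(ex[1],ex[0])))
for k,q in enumerate(cs):
    if h[0][k][3]>=0 and cv2.contourArea(q)>200:
        q=q.reshape(-1,2); H=f(q)-[l0+75,yl.mean()]; b=np.r_[np.percentile(H,3,0),np.percentile(H,97,0)].round(1)
        s=H[(H[:,0]>b[0]+40)&(H[:,0]<b[2]-10)]
        print('hole',b,'stem y: ',[round(float(np.median(s[t,1])),1) for t in (s[:,1]<s[:,1].mean(),s[:,1]>=s[:,1].mean())] if len(s)>4 else '')
np.savez('/tmp/tray',org=org,ex=ex,ey=ey,n=n)
E
python3 m4.py
```

```text
n [-0.4693 -0.0306  0.8825] slope 28.052242858419078 13322 12961 res 0.0007130790859605022
low edge angle deg -0.04892983502308221
low -93.79831459717987 y range [-106.3263311   101.13958662] xhigh 56.578521258153096
face centre [0.6089 0.0294 0.131 ] ex [0.8807 0.0565 0.4703] ey [-6.420e-02  9.979e-01  4.000e-04] yaw 3.670067160347603
hole [-62.5 -94.2  16.5 -10.1] stem y:  [-93.7, -64.7]
hole [-62.6   4.6  16.   91.4] stem y:  [34.1, 63.5]
hole [ 18.7 -48.7  59.3  50.2] stem y:
```

```bash
cat > goal.py <<'E'
from h import *
from scipy.spatial.transform import Rotation as Ro
import sys
t=np.load('/tmp/tray.npz'); R=np.c_[t['ex'],-t['ey'],-t['n']]
def show(x,y,hs):
    o=telemetry.get_obs(); w=Ro.from_matrix(R@np.array(o['eef_rot']).T).as_rotvec()
    print('rotvec',w.round(4),'tcp',np.round(o['ee_pos'],4),'t',o['clock'])
    for h in hs:
        g=t['org']+t['ex']*x/1e3+t['ey']*y/1e3+t['n']*h/1e3; print('h',h,'goal',g.round(4),'shift mm',((g-o['ee_pos'])*1e3).round(1))
if __name__=='__main__': show(float(sys.argv[1]),float(sys.argv[2]),[float(a) for a in sys.argv[3:]])
E
python3 goal.py -7.5 -79.2 60 25 3; python3 -c "
import numpy as np;n=np.load('/tmp/tray.npz')['n'];print('10mm along n',n*10)"
```

```text
rotvec [ 0.0369 -0.4888 -0.0195] tcp [0.5507 0.0167 0.3293] t 4.0
h 60.0 goal [ 0.5792 -0.0519  0.1804] shift mm [  28.5  -68.6 -148.9]
h 25.0 goal [ 0.5956 -0.0508  0.1495] shift mm [  44.9  -67.5 -179.8]
h 3.0 goal [ 0.6059 -0.0502  0.1301] shift mm [  55.2  -66.9 -199.2]
10mm along n [-4.69282653 -0.30556972  8.82519157]
```

Call:
step_arm([
  {"x": 6, "y": -15, "z": -30, "wx": 0.0123, "wy": -0.163, "wz": -0.0065, "claw": 0},
  {"x": 12, "y": -30, "z": -60, "wx": 0.0246, "wy": -0.326, "wz": -0.013, "claw": 0},
  {"x": 18, "y": -45, "z": -95, "wx": 0.0369, "wy": -0.489, "wz": -0.0195, "claw": 0},
  {"x": 24, "y": -60, "z": -130, "wx": 0.0369, "wy": -0.489, "wz": -0.0195, "claw": 0},
  {"x": 28.5, "y": -68.5, "z": -149, "wx": 0.0369, "wy": -0.489, "wz": -0.0195, "claw": 0},
])

```text
clock: 4.62
ee_pos: [0.5785, -0.0525, 0.1788]
eef_rot: [[0.881, 0.063, 0.468], [0.055, -0.998, 0.03], [0.469, -0.0, -0.883]]
wrist_force: [-0.6, -0.1, -1.8]
width: 0.0255
finger_force: 40.0
```

Call:
step_arm([
  {"x": 0, "y": 0, "z": 0, "wx": 0, "wy": 0, "wz": 0, "claw": 0},
  {"x": 0, "y": 0, "z": 0, "wx": 0, "wy": 0, "wz": 0, "claw": 0},
])

```text
clock: 4.88
ee_pos: [0.58, -0.051, 0.1822]
eef_rot: [[0.88, 0.065, 0.471], [0.057, -0.998, 0.031], [0.472, -0.0, -0.882]]
wrist_force: [-0.2, 0.3, -1.9]
width: 0.0256
finger_force: 40.0
```

```bash
python3 - <<'E'
from h import *
im,d,c=snap('wrist'); save('w_hov.png',im,None,1.5); np.savez('/tmp/w_hov',im=im,d=d,T=c['cam_to_world'])
o=telemetry.get_obs();print(np.round(o['wrist_force'],2),np.round(o['moment'],3))
E
python3 goal.py -7.5 -79.2 60 25 3
```

```text
[ 0.2  -0.82 -1.95] [0.004 0.381 0.011]
rotvec [ 0.0003  0.0022 -0.001 ] tcp [ 0.58   -0.0508  0.1823] t 4.925
h 60.0 goal [ 0.5792 -0.0519  0.1804] shift mm [-0.8 -1.1 -1.9]
h 25.0 goal [ 0.5956 -0.0508  0.1495] shift mm [ 15.6  -0.  -32.8]
h 3.0 goal [ 0.6059 -0.0502  0.1301] shift mm [ 26.    0.7 -52.3]
```

View pics/w_hov.png

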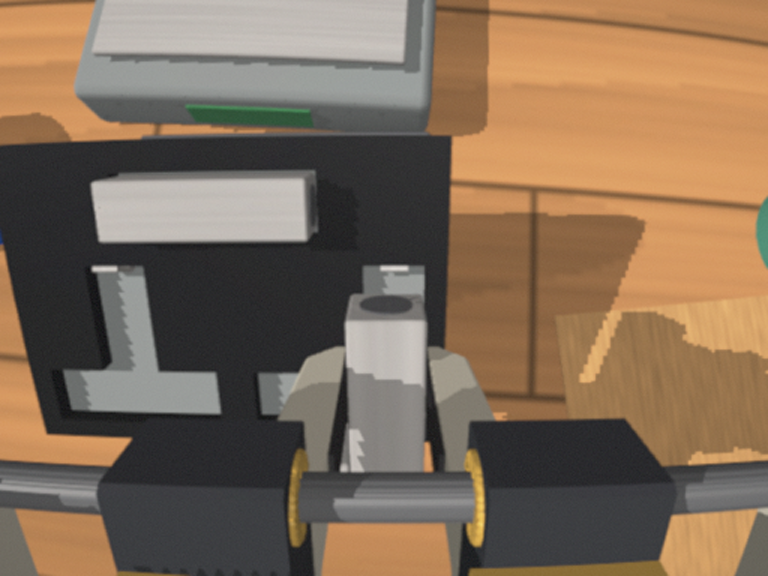

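The elbow is held straight, with its end at (387,300). The elbow cavity's upper end and its clip show at (394,272), slightly to the right. I'll measure that offset.

```bash
python3 - <<'E'
from h import *
z=np.load('/tmp/w_hov.npz'); im,d=z['im'],z['d']; c=dict(cams.calibration('wrist')); c['cam_to_world']=z['T']
t=np.load('/tmp/tray.npz'); W=cloud(d,c); L=(W-t['org'])
X,Y,Z=[(L@t[k])*1e3 for k in('ex','ey','n')]
hsv=cv2.cvtColor(im,cv2.COLOR_RGB2HSV); V=hsv[...,2]
m=(V<50)&(X>20)&(X<70)&(abs(Y)<110); print('face z med',np.median(Z[m]))
F=plane(np.indices((384,512))[::-1].reshape(2,-1).T,c,t['org']+t['n']*np.median(Z[m])/1e3,t['n'])-t['org']
fx=(F@t['ex']*1e3).reshape(384,512); fy=(F@t['ey']*1e3).reshape(384,512)
for u0,name in((250,'elbow'),(70,'tee')):
  for r in range(180,196,3):
    row=V[r]; s=[u for u in range(225 if name=='elbow' else 40,300 if name=='elbow' else 130) if row[u]>=55]
    if s: print(name,r,'x',fx[r,s[0]].round(1),'y',fy[r,s[-1]].round(1),fy[r,s[0]].round(1))
# tray right edge
for r in(150,170): 
    s=[u for u in range(285,320) if V[r,u]<50]; print('edge',fx[r,s[-1]].round(1),fy[r,s[-1]].round(1))
# tee low edge
for u in (70,100,130):
    s=[r for r in range(240,295) if V[r,u]>=55]; s=[r for r in s if r<282]; print('tee low x',fx[s[-1],u].round(1))
# held elbow in tool frame: depth of points
o=telemetry.get_obs(); R=np.array(o['eef_rot']); H=((W-o['ee_pos'])@R)*1e3
k=(abs(H[...,1])<20)&(H[...,2]>-30)&(H[...,2]<5)&(H[...,0]>9)&(H[...,0]<40)&(hsv[...,1]<60)&(V>90)
Q=H[k]; print('held tool frame: x',np.percentile(Q[:,0],[2,98]).round(1),'y',np.percentile(Q[:,1],[2,50,98]).round(1),'z',np.percentile(Q[:,2],[2,50,98]).round(1),len(Q))
E
```

```text
face z med 0.6552122054112648
elbow 180 x 13.1 y -105.5 -66.2
elbow 183 x 10.9 y -105.6 -66.1
elbow 186 x 8.8 y -105.6 -66.1
elbow 189 x 6.7 y -105.7 -66.1
elbow 192 x 4.5 y -105.8 -66.0
elbow 195 x 2.4 y -105.9 -61.9
tee 180 x 13.3 y 34.5 61.2
tee 183 x 11.1 y 34.8 58.5
tee 186 x 8.9 y 34.4 58.1
tee 189 x 6.7 y 34.7 58.5
tee 192 x 4.5 y 34.3 58.1
tee 195 x 2.3 y 34.6 58.5
edge 33.7 -103.4
edge 20.0 -103.2
tee low x -61.9
tee low x -62.0
tee low x -62.3
held tool frame: x [ 9.4 23.9] y [-13.4  -1.1  11.3] z [-14.4 -13.1   1. ] 1929
```

```bash
python3 - <<'E'
from h import *
z=np.load('/tmp/w_hov.npz'); im,d=z['im'],z['d']; c=dict(cams.calibration('wrist')); c['cam_to_world']=z['T']
W=cloud(d,c); o=telemetry.get_obs(); R=np.array(o['eef_rot']); H=((W-o['ee_pos'])@R)*1e3
for u in (235,240,275,280):
    print(u,[(r,*H[r,u].round(1)) for r in range(194,218,2)])
g=cv2.cvtColor(im,cv2.COLOR_RGB2GRAY); print(g[190:220,240].tolist(), g[205,222:292].tolist())
E
```

```text
235 [(194, np.float64(8.6), np.float64(-16.3), np.float64(61.3)), (196, np.float64(23.3), np.float64(-13.0), np.float64(13.3)), (198, np.float64(23.2), np.float64(-12.9), np.float64(10.3)), (200, np.float64(23.2), np.float64(-12.6), np.float64(7.0)), (202, np.float64(23.1), np.float64(-12.5), np.float64(3.9)), (204, np.float64(23.8), np.float64(-12.2), np.float64(-0.9)), (206, np.float64(23.4), np.float64(-12.0), np.float64(-2.9)), (208, np.float64(23.7), np.float64(-11.8), np.float64(-6.3)), (210, np.float64(23.6), np.float64(-11.7), np.float64(-8.8)), (212, np.float64(23.4), np.float64(-11.5), np.float64(-11.1)), (214, np.float64(23.5), np.float64(-11.4), np.float64(-14.0)), (216, np.float64(22.3), np.float64(-11.4), np.float64(-13.5))]
240 [(194, np.float64(8.8), np.float64(-12.8), np.float64(60.7)), (196, np.float64(23.7), np.float64(-10.2), np.float64(11.9)), (198, np.float64(83.0), np.float64(-0.9), np.float64(-164.7)), (200, np.float64(24.0), np.float64(-9.9), np.float64(4.7)), (202, np.float64(24.1), np.float64(-9.7), np.float64(1.2)), (204, np.float64(24.4), np.float64(-9.5)
[... 1585 characters left out ...]
np.float64(-5.3)), (210, np.float64(23.4), np.float64(10.0), np.float64(-8.4)), (212, np.float64(23.5), np.float64(9.8), np.float64(-11.3)), (214, np.float64(23.3), np.float64(9.7), np.float64(-13.4)), (216, np.float64(22.1), np.float64(9.8), np.float64(-12.9))]
[41, 42, 43, 39, 40, 61, 104, 118, 121, 117, 111, 90, 77, 77, 86, 101, 114, 118, 120, 118, 118, 117, 121, 142, 173, 185, 188, 191, 192, 192] [41, 45, 41, 45, 42, 43, 39, 39, 49, 77, 115, 132, 126, 121, 122, 122, 124, 116, 101, 85, 77, 71, 66, 66, 66, 65, 64, 64, 64, 64, 69, 66, 65, 65, 67, 65, 66, 68, 67, 67, 65, 67, 68, 64, 66, 68, 66, 66, 65, 66, 68, 77, 95, 112, 118, 119, 118, 120, 114, 105, 83, 53, 43, 43, 42, 43, 43, 41, 43, 43]
```

```bash
python3 goal.py -5.2 -80 22 3
```

```text
rotvec [ 0.0003  0.0022 -0.001 ] tcp [ 0.58   -0.0508  0.1823] t 4.925
h 22.0 goal [ 0.5991 -0.0514  0.1479] shift mm [ 19.1  -0.6 -34.4]
h 3.0 goal [ 0.608  -0.0508  0.1311] shift mm [ 28.   -0.  -51.2]
```

Call:
step_arm([
  {"x": 6, "y": 0, "z": -11, "wx": 0, "wy": 0, "wz": 0, "claw": 0},
  {"x": 12, "y": 0, "z": -22, "wx": 0, "wy": 0, "wz": 0, "claw": 0},
  {"x": 19.4, "y": -0.3, "z": -33.7, "wx": 0, "wy": 0, "wz": 0, "claw": 0},
  {"x": 19.4, "y": -0.3, "z": -33.7, "wx": 0, "wy": 0, "wz": 0, "claw": 0},
  {"x": 19.4, "y": -0.3, "z": -33.7, "wx": 0, "wy": 0, "wz": 0, "claw": 0},
])

```text
clock: 5.55
ee_pos: [0.5987, -0.0513, 0.147]
eef_rot: [[0.88, 0.065, 0.47], [0.057, -0.998, 0.031], [0.471, -0.0, -0.882]]
wrist_force: [-1.1, 0.8, -1.9]
width: 0.0256
finger_force: 40.0
```

Call:
step_arm([
  {"x": 0.9, "y": 0, "z": -1.8, "wx": 0, "wy": 0, "wz": 0, "claw": 0},
  {"x": 1.9, "y": 0.1, "z": -3.5, "wx": 0, "wy": 0, "wz": 0, "claw": 0},
  {"x": 2.8, "y": 0.2, "z": -5.3, "wx": 0, "wy": 0, "wz": 0, "claw": 0},
  {"x": 3.8, "y": 0.2, "z": -7, "wx": 0, "wy": 0, "wz": 0, "claw": 0},
  {"x": 3.8, "y": 0.2, "z": -7, "wx": 0, "wy": 0, "wz": 0, "claw": 0},
])

```text
clock: 6.18
ee_pos: [0.6026, -0.0511, 0.14]
eef_rot: [[0.88, 0.065, 0.47], [0.057, -0.998, 0.031], [0.471, -0.0, -0.882]]
wrist_force: [-0.8, 0.9, -0.1]
width: 0.0254
finger_force: 40.0
```

```bash
cat > look.py <<'E'
from h import *
import sys
t=np.load('/tmp/tray.npz'); o=telemetry.get_obs()
im,d,c=snap('wrist'); np.savez('/tmp/look',im=im,d=d,T=c['cam_to_world']); W=cloud(d,c); L=W-t['org']; Z=L@t['n']*1e3; X=L@t['ex']*1e3; Y=L@t['ey']*1e3
V=cv2.cvtColor(im,cv2.COLOR_RGB2HSV)[...,2]
m=(V<45)&(d>0)&(X>20)&(X<70)&(abs(Y)<110)&(Z<4)&(Z>-60)
q=(np.array(o['ee_pos'])-t['org'])*1e3
print('face z',np.median(Z[m]).round(1),'tcp xyh',[round(float(q@t[k]),1) for k in('ex','ey','n')],'F xyn',[round(float(o['wrist_force']@t[k]),2) for k in('ex','ey','n')],'mom',np.round(o['moment'],2),'t',o['clock'])
if len(sys.argv)>1: save(sys.argv[1],im,None,1.5)
E
python3 look.py
```

```text
face z -8.7 tcp xyh [-5.8, -79.9, 13.4] F xyn [-0.7, 0.98, 0.28] mom [0.   0.15 0.04] t 6.175
```

Call:
step_arm([
  {"x": 1.4, "y": 0.1, "z": -2.6, "wx": 0, "wy": 0, "wz": 0, "claw": 0},
  {"x": 2.8, "y": 0.2, "z": -5.3, "wx": 0, "wy": 0, "wz": 0, "claw": 0},
  {"x": 4.2, "y": 0.3, "z": -7.9, "wx": 0, "wy": 0, "wz": 0, "claw": 0},
  {"x": 5.6, "y": 0.4, "z": -10.6, "wx": 0, "wy": 0, "wz": 0, "claw": 0},
  {"x": 5.6, "y": 0.4, "z": -10.6, "wx": 0, "wy": 0, "wz": 0, "claw": 0},
])

```text
clock: 6.85
ee_pos: [0.6083, -0.0507, 0.1293]
eef_rot: [[0.88, 0.065, 0.47], [0.057, -0.998, 0.031], [0.471, -0.0, -0.882]]
wrist_force: [-3.7, -0.6, 3.5]
width: 0.0252
finger_force: 40.0
```

```bash
python3 look.py pr1.png
```

```text
face z -20.5 tcp xyh [-5.8, -79.9, 1.3] F xyn [-1.68, -0.38, 4.9] mom [-0.04  0.15 -0.04] t 6.85
```

View pics/pr1.png

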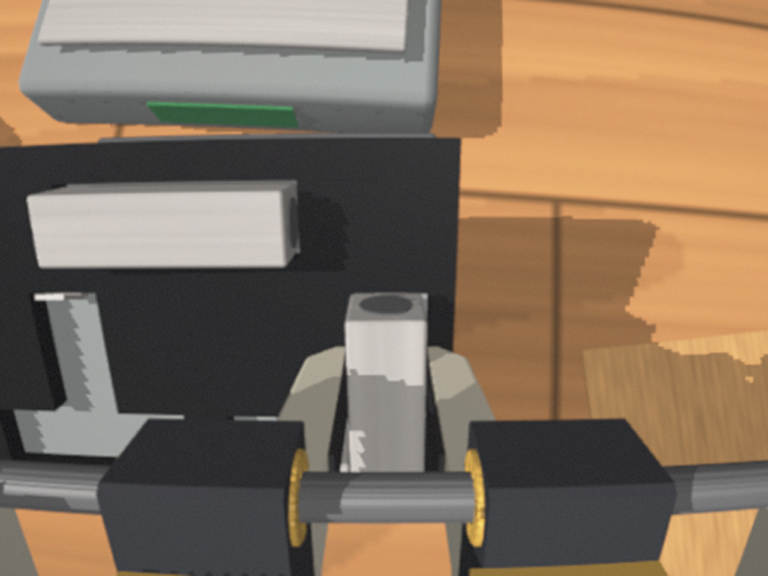

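The elbow's end (387,305) is over the cavity's upper end and still rides on the clip ramp. Its underside is about 8 mm above the face, and the tray has sunk 20 mm. I'll press further.

Call:
step_arm([
  {"x": 1.2, "y": 0.1, "z": -2.6, "wx": 0, "wy": 0, "wz": 0, "claw": 0},
  {"x": 2.2, "y": 0.2, "z": -5.3, "wx": 0, "wy": 0, "wz": 0, "claw": 0},
  {"x": 3.2, "y": 0.3, "z": -7.5, "wx": 0, "wy": 0, "wz": 0, "claw": 0},
  {"x": 3.2, "y": 0.3, "z": -7.5, "wx": 0, "wy": 0, "wz": 0, "claw": 0},
])

```text
clock: 7.4
ee_pos: [0.6118, -0.0505, 0.1223]
eef_rot: [[0.88, 0.065, 0.471], [0.057, -0.998, 0.031], [0.472, 0.0, -0.882]]
wrist_force: [-2.2, 0.5, 7.5]
width: 0.0249
finger_force: 40.0
```

```bash
python3 look.py
```

```text
face z -28.1 tcp xyh [-6.0, -79.9, -6.6] F xyn [1.65, 0.67, 7.63] mom [-0.02 -0.2  -0.06] t 7.4
```

Call:
step_arm([
  {"x": -5, "y": -0.3, "z": 9, "wx": 0, "wy": 0, "wz": 0, "claw": 0},
  {"x": -12.6, "y": -0.8, "z": 18, "wx": 0, "wy": 0, "wz": 0, "claw": 0},
  {"x": -12.6, "y": -0.8, "z": 18, "wx": 0, "wy": 0, "wz": 0, "claw": 0},
])

```text
clock: 7.82
ee_pos: [0.5979, -0.0513, 0.1401]
eef_rot: [[0.881, 0.065, 0.469], [0.057, -0.998, 0.031], [0.47, -0.0, -0.882]]
wrist_force: [-4.1, -0.1, -4.1]
width: 0.0252
finger_force: 40.0
```

```bash
python3 look.py; python3 - <<'E'
from h import *
t=np.load('/tmp/tray.npz')
for f in('w_tray','w_hov'):
    z=np.load(f'/tmp/{f}.npz'); c=dict(cams.calibration('wrist')); c['cam_to_world']=z['T']
    L=cloud(z['d'],c)-t['org']; X,Y,Z=[L@t[k]*1e3 for k in('ex','ey','n')]; V=z['im'].max(2)
    k=(X>8)&(X<28)&(Z>-14)&(Z<14)
    for nm,y0 in(('elbow',-79.5),('tee',48.5)):
        for dy in((0,)if f=='w_tray'else(-4,0,4,8)):
            q=k&(abs(Y-y0-dy)<1); i=np.argsort(-X[q]); print(f,nm,dy,[(round(float(a)),round(float(b)),int(v)) for a,b,v in zip(X[q][i],Z[q][i],V[q][i])][:60:2])
E
```

```text
face z -0.9 tcp xyh [-9.9, -79.8, 15.7] F xyn [-5.52, 0.2, -1.67] mom [-0.15  1.08 -0.09] t 7.825
w_tray elbow 0 [(28, -1, 33), (27, 0, 33), (26, 0, 35), (25, 0, 29), (24, 0, 32), (23, 1, 34), (21, 0, 38), (20, 0, 34), (19, 1, 33), (18, 0, 32), (17, -1, 33), (17, 6, 113), (16, 0, 35), (16, 2, 76), (15, 1, 76), (15, -1, 47)]
w_tray tee 0 [(27, 0, 47), (26, 0, 43), (24, 1, 73), (21, 0, 57), (20, -1, 37), (19, 0, 36), (17, 0, 32), (17, 7, 139), (16, 9, 159), (16, 5, 97), (16, 6, 144), (15, 7, 156), (14, -1, 71)]
w_hov elbow -4 [(27, 0, 45), (27, 0, 46), (27, 0, 49), (26, 1, 47), (26, 0, 48), (26, 1, 45), (25, 0, 49), (24, -1, 47), (24, 0, 50), (23, 0, 45), (23, -1, 48), (23, 0, 41), (22, 1, 46), (22, -1, 45), (21, 1, 46), (21, 1, 45), (20, 0, 46), (20, 0, 48), (19, 0, 46), (19, -1, 44), (18, 0, 45), (18, 0, 45), (18, 0, 47), (17, 8, 168), (17, -1, 46), (17, 7, 168), (17, 8, 211), (16, 0, 44), (16, 7, 212), (16, 8, 214)]
w_hov elbow 0 [(28, -1, 45), (27, 0, 45), (27, 0, 46), (26, -1, 47), (26, 0, 45), (25, 1, 43), (25, 0, 46), (25, -1, 47), (24, 0, 44), (23, 0, 49), (23, 0, 49), (23, 1, 
[... 1990 characters left out ...]
 0, 44), (23, 1, 41), (22, 1, 45), (22, 0, 44), (21, 0, 46), (21, 1, 44), (20, 0, 41), (19, 0, 40), (19, 0, 41), (18, 0, 42), (18, 0, 42), (17, -1, 39), (17, 0, 42), (17, 7, 191), (16, 9, 206), (16, 1, 69), (16, 7, 209), (15, 1, 135), (15, 7, 186), (15, 6, 186), (9, -11, 124), (9, -10, 138), (8, -10, 157)]
w_hov tee 8 [(28, -1, 43), (27, -1, 49), (27, 0, 41), (26, 1, 39), (26, 0, 44), (25, -1, 45), (25, 0, 41), (24, 0, 44), (23, 0, 45), (23, 0, 45), (22, -1, 46), (22, 1, 41), (22, -1, 46), (21, 0, 43), (20, 0, 42), (20, 1, 43), (20, 0, 42), (19, 1, 44), (19, -1, 43), (18, 0, 45), (18, 0, 42), (17, 1, 40), (16, -1, 69), (16, -1, 71), (15, -1, 135), (10, -9, 138), (9, -10, 112), (9, -11, 111)]
```

Off the clip, the face edge at the cavity's upper end lies at tray x ≈ 16. The cavity walls are black, so I had read the low edge 4 mm too high. The right leg x is about -12, so the elbow was too far up the slope. I'll shift it down-slope and press.

Call:
step_arm([
  {"x": -1.3, "y": -0.1, "z": -0.7, "wx": 0, "wy": 0, "wz": 0, "claw": 0},
  {"x": 0.1, "y": 0, "z": -3.3, "wx": 0, "wy": 0, "wz": 0, "claw": 0},
  {"x": 1.5, "y": 0.1, "z": -6, "wx": 0, "wy": 0, "wz": 0, "claw": 0},
  {"x": 2.9, "y": 0.2, "z": -8.6, "wx": 0, "wy": 0, "wz": 0, "claw": 0},
  {"x": 2.9, "y": 0.2, "z": -8.6, "wx": 0, "wy": 0, "wz": 0, "claw": 0},
])

```text
clock: 8.5
ee_pos: [0.6016, -0.051, 0.1309]
eef_rot: [[0.881, 0.065, 0.47], [0.057, -0.998, 0.031], [0.471, -0.0, -0.882]]
wrist_force: [-3.7, -0.4, -0.5]
width: 0.0256
finger_force: 40.0
```

```bash
python3 look.py
```

```text
face z -8.7 tcp xyh [-11.0, -79.8, 5.8] F xyn [-3.55, -0.17, 1.31] mom [-0.09  0.87 -0.01] t 8.5
```

Call:
step_arm([
  {"x": 1.4, "y": 0.1, "z": -2.6, "wx": 0, "wy": 0, "wz": 0, "claw": 0},
  {"x": 2.8, "y": 0.2, "z": -5.3, "wx": 0, "wy": 0, "wz": 0, "claw": 0},
  {"x": 4.2, "y": 0.3, "z": -7.9, "wx": 0, "wy": 0, "wz": 0, "claw": 0},
  {"x": 5.6, "y": 0.4, "z": -10.6, "wx": 0, "wy": 0, "wz": 0, "claw": 0},
  {"x": 5.6, "y": 0.4, "z": -10.6, "wx": 0, "wy": 0, "wz": 0, "claw": 0},
])

```text
clock: 9.18
ee_pos: [0.6072, -0.0506, 0.1207]
eef_rot: [[0.88, 0.065, 0.47], [0.057, -0.998, 0.031], [0.471, -0.0, -0.882]]
wrist_force: [-6.5, -1.0, 2.4]
width: 0.0256
finger_force: 40.0
```

```bash
python3 look.py
```

```text
face z -20.2 tcp xyh [-10.8, -79.8, -5.8] F xyn [-4.63, -0.53, 5.24] mom [0.01 1.08 0.04] t 9.175
```

Call:
step_arm([
  {"x": -0.5, "y": 0, "z": -0.3, "wx": 0, "wy": 0, "wz": 0, "claw": 0},
  {"x": -1, "y": -0.1, "z": -0.5, "wx": 0, "wy": 0, "wz": 0, "claw": 0},
  {"x": -1.5, "y": -0.1, "z": -0.8, "wx": 0, "wy": 0, "wz": 0, "claw": 0},
  {"x": -1.9, "y": -0.1, "z": -1, "wx": 0, "wy": 0, "wz": 0, "claw": 0},
  {"x": -1.9, "y": -0.1, "z": -1, "wx": 0, "wy": 0, "wz": 0, "claw": 0},
])

```text
clock: 9.85
ee_pos: [0.6062, -0.0509, 0.121]
eef_rot: [[0.879, 0.065, 0.473], [0.057, -0.998, 0.03], [0.474, 0.0, -0.881]]
wrist_force: [2.6, -0.9, 7.1]
width: 0.0253
finger_force: 40.0
```

```bash
python3 look.py pr2.png; cd pics; python3 -c "
import cv2; a=cv2.imread('pr2.png'); cv2.imwrite('pr2c.png',cv2.resize(a[220:440,0:560],None,fx=1.4,fy=1.4))"
```

```text
face z -19.4 tcp xyh [-11.6, -80.0, -5.1] F xyn [5.57, -1.11, 5.04] mom [ 0.06 -0.64 -0.08] t 9.85
```

View pics/pr2c.png

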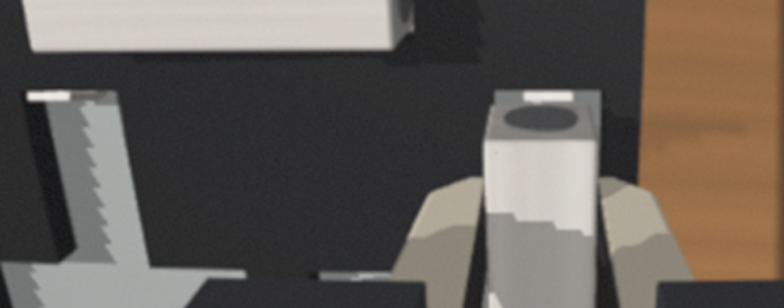

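The crop shows the cavity mouth spanning columns 493–600 (centre 547) at its upper end, while the elbow is centred at 542. The elbow therefore sits about 1.7 mm too far left and rests on the left cavity edge. I'll ease off, shift it to the right and press again.

Call:
step_arm([
  {"x": -3.8, "y": -0.2, "z": 7, "wx": 0, "wy": 0, "wz": 0, "claw": 0},
  {"x": -2.8, "y": -1.7, "z": 7.5, "wx": 0, "wy": 0, "wz": 0, "claw": 0},
  {"x": -1, "y": -1.6, "z": 4, "wx": 0, "wy": 0, "wz": 0, "claw": 0},
  {"x": 1, "y": -1.5, "z": 0.5, "wx": 0, "wy": 0, "wz": 0, "claw": 0},
  {"x": 1, "y": -1.5, "z": 0.5, "wx": 0, "wy": 0, "wz": 0, "claw": 0},
])

```text
clock: 10.52
ee_pos: [0.6068, -0.0522, 0.12]
eef_rot: [[0.88, 0.065, 0.471], [0.057, -0.998, 0.031], [0.472, -0.0, -0.882]]
wrist_force: [2.5, 1.6, 5.5]
width: 0.0256
finger_force: 40.0
```

```bash
python3 look.py
```

```text
face z -16.4 tcp xyh [-11.6, -81.3, -6.3] F xyn [4.84, 1.42, 3.63] mom [ 0.51 -0.74  0.02] t 10.525
```

It has gone in by about 4 mm. I'll ease it up the slope a little and keep pressing.

Call:
step_arm([
  {"x": 1.2, "y": 0, "z": 0.2, "wx": 0, "wy": 0, "wz": 0, "claw": 0},
  {"x": 2.6, "y": 0.1, "z": -2.5, "wx": 0, "wy": 0, "wz": 0, "claw": 0},
  {"x": 4, "y": 0.2, "z": -5, "wx": 0, "wy": 0, "wz": 0, "claw": 0},
  {"x": 5.4, "y": 0.3, "z": -7.7, "wx": 0, "wy": 0, "wz": 0, "claw": 0},
  {"x": 5.4, "y": 0.3, "z": -7.7, "wx": 0, "wy": 0, "wz": 0, "claw": 0},
])

```text
clock: 11.2
ee_pos: [0.6114, -0.052, 0.1118]
eef_rot: [[0.881, 0.065, 0.469], [0.057, -0.998, 0.031], [0.47, -0.0, -0.883]]
wrist_force: [-5.5, -1.6, 2.3]
width: 0.0257
finger_force: 40.0
```

```bash
python3 look.py
```

```text
face z -20.2 tcp xyh [-11.3, -81.4, -15.6] F xyn [-3.83, -1.25, 4.63] mom [-0.06  0.98 -0.12] t 11.2
```

Call:
step_arm([
  {"x": 1, "y": 0.1, "z": -2.8, "wx": 0, "wy": 0, "wz": 0, "claw": 0},
  {"x": 2.2, "y": 0.2, "z": -5.5, "wx": 0, "wy": 0, "wz": 0, "claw": 0},
  {"x": 3, "y": 0.2, "z": -7, "wx": 0, "wy": 0, "wz": 0, "claw": 0},
  {"x": 3, "y": 0.2, "z": -7, "wx": 0, "wy": 0, "wz": 0, "claw": 0},
])

```text
clock: 11.75
ee_pos: [0.6148, -0.0518, 0.1056]
eef_rot: [[0.88, 0.065, 0.47], [0.057, -0.998, 0.031], [0.471, -0.0, -0.882]]
wrist_force: [-4.6, -0.9, 4.4]
width: 0.0255
finger_force: 40.0
```

```bash
python3 look.py
```

```text
face z -27.2 tcp xyh [-11.3, -81.4, -22.7] F xyn [-2.06, -0.63, 6.07] mom [ 0.03  0.67 -0.06] t 11.75
```

Call:
step_arm([
  {"x": -3, "y": -0.2, "z": 6, "wx": 0, "wy": 0, "wz": 0, "claw": 0},
  {"x": -6.2, "y": -0.4, "z": 11.8, "wx": 0, "wy": 0, "wz": 0, "claw": 0},
  {"x": -9, "y": -0.6, "z": 16.8, "wx": 0, "wy": 0, "wz": 0, "claw": 0},
  {"x": -9, "y": -0.6, "z": 16.8, "wx": 0, "wy": 0, "wz": 0, "claw": 0.1},
  {"x": -9, "y": -0.6, "z": 16.8, "wx": 0, "wy": 0, "wz": 0, "claw": 0.55},
])

```text
clock: 12.42
ee_pos: [0.6056, -0.0522, 0.122]
eef_rot: [[0.88, 0.065, 0.47], [0.057, -0.998, 0.031], [0.471, -0.0, -0.882]]
wrist_force: [0.6, 0.7, -0.5]
width: 0.0316
finger_force: 0.0
```

Call:
step_arm([
  {"x": 0, "y": 0, "z": 0, "wx": 0, "wy": 0, "wz": 0, "claw": 0.6},
  {"x": -10, "y": -0.6, "z": 18, "wx": 0, "wy": 0, "wz": 0, "claw": 0.6},
  {"x": -25, "y": -1.6, "z": 47, "wx": 0, "wy": 0, "wz": 0, "claw": 0.6},
  {"x": -52, "y": -3.4, "z": 97, "wx": 0, "wy": 0, "wz": 0, "claw": 0.8},
  {"x": -52, "y": -3.4, "z": 97, "wx": 0, "wy": 0, "wz": 0, "claw": 0.8},
])

```text
clock: 13.05
ee_pos: [0.5539, -0.056, 0.224]
eef_rot: [[0.877, 0.065, 0.476], [0.058, -0.998, 0.029], [0.476, 0.002, -0.879]]
wrist_force: [0.1, 0.3, -0.2]
width: 0.0709
finger_force: 0.0
```

```bash
python3 look.py rel1.png; cat > chk.py <<'E'
from h import *
t=np.load('/tmp/tray.npz'); z=np.load('/tmp/look.npz'); c=dict(cams.calibration('wrist')); c['cam_to_world']=z['T']
V=cv2.cvtColor(z['im'],cv2.COLOR_RGB2HSV); L=cloud(z['d'],c)-t['org']; X,Y,Z=[L@t[k]*1e3 for k in('ex','ey','n')]
f=(V[...,2]<50)&(X>18)&(X<72)&(abs(Y)<105)&(abs(Z)<70); zf=np.median(Z[f]); print('face',zf.round(1))
def top(nm,x0,x1,y0,y1):
    k=(X>x0)&(X<x1)&(Y>y0)&(Y<y1)&(Z-zf>10)&(Z-zf<35)&(V[...,2]>80)
    if k.sum()<20: print(nm,'none',k.sum()); return
    P=np.c_[X[k],Y[k],Z[k]-zf]; a=np.linalg.lstsq(np.c_[P[:,:2],np.ones(len(P))],P[:,2],rcond=None)[0]
    print(nm,k.sum(),'top z med',np.median(P[:,2]).round(1),'tilt x,y',a[:2].round(3),'X',np.percentile(P[:,0],[1,99]).round(1),'Y',np.percentile(P[:,1],[1,99]).round(1))
top('elbow leg',-50,16,-100,-60); top('elbow other',-72,-42,-60,-5); top('elbow all',-75,20,-102,-5)
top('tee stem',-40,16,30,68); top('tee bar',-72,-42,2,98); top('tee all',-75,20,0,100)
top('coupler',30,62,-50,50)
E
python3 chk.py
```

```text
face z -5.1 tcp xyh [-9.4, -81.7, 110.5] F xyn [0.0, 0.29, -0.24] mom [-0.02  0.21  0.  ] t 13.05
face -5.1
elbow leg 2521 top z med 17.9 tilt x,y [-0.007 -0.015] X [-49.5  12.3] Y [-93.1 -61.5]
elbow other 1280 top z med 18.0 tilt x,y [-0.045 -0.001] X [-67.6 -42. ] Y [-59.6 -16.3]
elbow all 4700 top z med 17.9 tilt x,y [-0.01  -0.016] X [-67.4  12.2] Y [-93.  -19.9]
tee stem none 0
tee bar none 0
tee all none 0
coupler 3946 top z med 18.0 tilt x,y [-0.01  0.  ] X [30.9 56.3] Y [-44.5  43.5]
```

View pics/rel1.png

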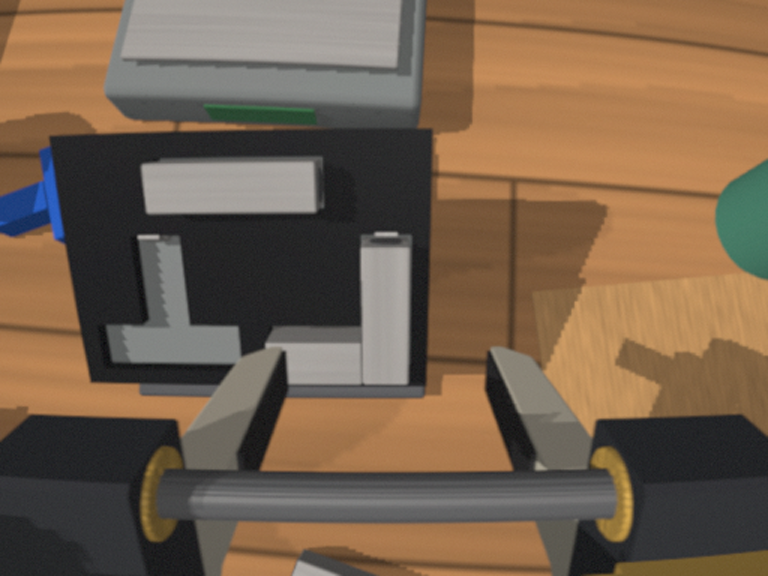

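The elbow lies flat: its top is 18 mm proud, the same as the fixed coupler. The empty tee cavity is at (170,300). Next is the tee.

```bash
python3 - <<'E'
from h import *
from scipy.spatial.transform import Rotation as Ro
t=np.load('/tmp/tray.npz'); R=np.c_[t['ex'],-t['ey'],-t['n']]; a=.244
G=np.array([[np.cos(a),np.sin(a),0],[np.sin(a),-np.cos(a),0],[0,0,-1]])
print(Ro.from_matrix(G@R.T).as_rotvec().round(4), np.round(telemetry.get_obs()['ee_pos'],4))
E
```

```text
[-0.0757  0.4844  0.1762] [ 0.5539 -0.0559  0.2213]
```

Call:
step_arm([
  {"x": -7, "y": 30, "z": 15, "wx": -0.0151, "wy": 0.0969, "wz": 0.0352, "claw": 1},
  {"x": -14, "y": 80, "z": 25, "wx": -0.0303, "wy": 0.1938, "wz": 0.0705, "claw": 1},
  {"x": -21, "y": 135, "z": 30, "wx": -0.0454, "wy": 0.2906, "wz": 0.1057, "claw": 1},
  {"x": -28, "y": 190, "z": 25, "wx": -0.0606, "wy": 0.3875, "wz": 0.141, "claw": 1},
  {"x": -35, "y": 245, "z": 15, "wx": -0.0757, "wy": 0.4844, "wz": 0.1762, "claw": 1},
])

```text
clock: 13.72
ee_pos: [0.5184, 0.1914, 0.233]
eef_rot: [[0.97, 0.244, -0.003], [0.244, -0.97, -0.001], [-0.003, 0.0, -1.0]]
wrist_force: [0.1, -0.9, 0.9]
width: 0.0929
finger_force: 0.0
```

Call:
step_arm([
  {"x": 0, "y": 55, "z": -20, "wx": 0, "wy": 0, "wz": 0, "claw": 1},
  {"x": 0, "y": 105, "z": -45, "wx": 0, "wy": 0, "wz": 0, "claw": 1},
  {"x": 0, "y": 119, "z": -57, "wx": 0, "wy": 0, "wz": 0, "claw": 1},
  {"x": 0, "y": 119, "z": -57, "wx": 0, "wy": 0, "wz": 0, "claw": 1},
  {"x": 0, "y": 119, "z": -57, "wx": 0, "wy": 0, "wz": 0, "claw": 1},
])

```text
clock: 14.35
ee_pos: [0.5191, 0.3073, 0.1777]
eef_rot: [[0.97, 0.241, 0.001], [0.241, -0.97, 0.0], [0.001, 0.0, -1.0]]
wrist_force: [-0.0, 0.0, 0.1]
width: 0.0929
finger_force: 0.0
```

```bash
python3 m3.py tee .42 .6 .2 .4
```

```text
yaw 0.24331841470405818 size [79.1 83. ] ztop 0.0262
legwidth 25.204329201321457
leg pt by far end [521.4 310.1]  by near [522.3 310.3]
tcp [0.5192 0.3072 0.1781] yaw 0.24347458967811494 F [-0.44 -0.42  0.77] t 14.4
```

Call:
step_arm([
  {"x": 2, "y": 3, "z": -55, "wx": 0, "wy": 0, "wz": 0, "claw": 1},
  {"x": 2, "y": 3, "z": -110, "wx": 0, "wy": 0, "wz": 0, "claw": 0.7},
  {"x": 2, "y": 3, "z": -150, "wx": 0, "wy": 0, "wz": 0, "claw": 0.6},
  {"x": 2, "y": 3, "z": -165, "wx": 0, "wy": 0, "wz": 0, "claw": 0.6},
  {"x": 2, "y": 3, "z": -165, "wx": 0, "wy": 0, "wz": 0, "claw": 0.6},
])

```text
clock: 15.02
ee_pos: [0.5211, 0.3108, 0.0129]
eef_rot: [[0.97, 0.241, 0.001], [0.241, -0.97, 0.0], [0.001, -0.0, -1.0]]
wrist_force: [-0.1, 0.4, 0.7]
width: 0.0578
finger_force: 0.0
```

Call:
step_arm([
  {"x": 0, "y": 0, "z": 0, "wx": 0, "wy": 0, "wz": 0, "claw": 0},
  {"x": 0, "y": 0, "z": 0, "wx": 0, "wy": 0, "wz": 0, "claw": 0},
  {"x": 0, "y": 0, "z": 0, "wx": 0, "wy": 0, "wz": 0, "claw": 0},
  {"x": 0, "y": 0, "z": 0, "wx": 0, "wy": 0, "wz": 0, "claw": 0},
], force=40)

```text
clock: 15.52
ee_pos: [0.521, 0.3113, 0.0129]
eef_rot: [[0.97, 0.242, 0.002], [0.242, -0.97, 0.0], [0.002, -0.0, -1.0]]
wrist_force: [0.5, -1.7, 5.1]
width: 0.0258
finger_force: 39.8
```

Call:
step_arm([
  {"x": 0, "y": 0, "z": 30, "wx": 0, "wy": 0, "wz": 0, "claw": 0},
  {"x": 0, "y": 0, "z": 80, "wx": 0, "wy": 0, "wz": 0, "claw": 0},
  {"x": 0, "y": 0, "z": 140, "wx": 0, "wy": 0, "wz": 0, "claw": 0},
  {"x": 0, "y": 0, "z": 200, "wx": 0, "wy": 0, "wz": 0, "claw": 0},
  {"x": 0, "y": 0, "z": 240, "wx": 0, "wy": 0, "wz": 0, "claw": 0},
])

```text
clock: 16.15
ee_pos: [0.5207, 0.3114, 0.2552]
eef_rot: [[0.97, 0.242, 0.003], [0.242, -0.97, 0.001], [0.003, -0.001, -1.0]]
wrist_force: [-0.3, 0.4, -3.8]
width: 0.0254
finger_force: 39.8
```

```bash
python3 goal.py -11.3 48 60; python3 - <<'E'
from h import *
# tee-cavity stem right mouth edge, from the picture after releasing the elbow (/tmp/look)
t=np.load('/tmp/tray.npz'); z=np.load('/tmp/look.npz'); c=dict(cams.calibration('wrist')); c['cam_to_world']=z['T']
V=z['im'].max(2); F=plane(np.indices((384,512))[::-1].reshape(2,-1).T,c,t['org']-t['n']*.0051,t['n'])-t['org']
fx=(F@t['ex']*1e3).reshape(384,512); fy=(F@t['ey']*1e3).reshape(384,512)
for r in (165,175,185,195,205):
    s=[u for u in range(90,135) if V[r,u]>=60]; print(fx[r,s[-1]].round(1),fy[r,s[-1]].round(1),fy[r,s[0]].round(1))
E
```

```text
rotvec [ 0.0746 -0.4816 -0.1772] tcp [0.5207 0.3114 0.2552] t 16.15
h 60.0 goal [0.5677 0.0748 0.1786] shift mm [  47.  -236.6  -76.6]
7.9 35.3 59.1
-0.8 35.4 59.4
-9.7 34.6 58.8
-18.7 34.8 59.2
-27.9 35.0 59.6
```

Call:
step_arm([
  {"x": 9, "y": -45, "z": 0, "wx": 0.0151, "wy": -0.0969, "wz": -0.0352, "claw": 0},
  {"x": 18, "y": -95, "z": 0, "wx": 0.0303, "wy": -0.1938, "wz": -0.0705, "claw": 0},
  {"x": 27, "y": -145, "z": -10, "wx": 0.0454, "wy": -0.2906, "wz": -0.1057, "claw": 0},
  {"x": 36, "y": -195, "z": -30, "wx": 0.0606, "wy": -0.3875, "wz": -0.141, "claw": 0},
  {"x": 45, "y": -230, "z": -60, "wx": 0.0757, "wy": -0.4844, "wz": -0.1762, "claw": 0},
])

```text
clock: 16.77
ee_pos: [0.5658, 0.0795, 0.1924]
eef_rot: [[0.878, 0.063, 0.474], [0.055, -0.998, 0.03], [0.475, -0.0, -0.88]]
wrist_force: [0.5, -0.4, -2.3]
width: 0.0257
finger_force: 39.8
```

Call:
step_arm([
  {"x": 2, "y": -7, "z": -17, "wx": 0, "wy": 0, "wz": 0, "claw": 0},
  {"x": 2, "y": -7, "z": -17, "wx": 0, "wy": 0, "wz": 0, "claw": 0},
  {"x": 2, "y": -7, "z": -17, "wx": 0, "wy": 0, "wz": 0, "claw": 0},
])

```text
clock: 17.15
ee_pos: [0.5682, 0.0752, 0.1765]
eef_rot: [[0.88, 0.066, 0.47], [0.058, -0.998, 0.032], [0.471, -0.0, -0.882]]
wrist_force: [0.2, 0.5, -3.3]
width: 0.0258
finger_force: 39.8
```

```bash
python3 look.py hov2.png; python3 - <<'E'
from h import *
t=np.load('/tmp/tray.npz'); z=np.load('/tmp/look.npz'); c=dict(cams.calibration('wrist')); c['cam_to_world']=z['T']; im=z['im']; V=im.max(2)
W=cloud(z['d'],c); o=telemetry.get_obs(); R=np.array(o['eef_rot']); H=((W-o['ee_pos'])@R)*1e3
for u in (240,250,265,275): print('end',u,[H[r,u,0].round(1) for r in range(196,214,3)])
for r in (204,208,212): 
    s=[u for u in range(200,310) if abs(H[r,u,0]-23)<5 and abs(H[r,u,2])<20]; print('held y',H[r,s[0],1].round(1),H[r,s[-1],1].round(1))
zf=-5.1; F=(plane(np.indices((384,512))[::-1].reshape(2,-1).T,c,t['org']+t['n']*zf/1e3,t['n'])-np.array(o['ee_pos']))@R*1e3; F=F.reshape(384,512,3)
for r in range(176,196,3):
    s=[u for u in range(220,300) if V[r,u]>=60]; print('mouth row',r,len(s) and (F[r,s[0],0].round(1),F[r,s[0],1].round(1),F[r,s[-1],1].round(1)))
E
```

```text
face z -5.1 tcp xyh [-11.8, 48.3, 57.9] F xyn [-1.29, 0.51, -3.01] mom [ 0.03  0.38 -0.03] t 17.15
end 240 [np.float64(24.7), np.float64(25.0), np.float64(25.1), np.float64(23.9), np.float64(24.6), np.float64(24.2)]
end 250 [np.float64(25.1), np.float64(25.5), np.float64(25.1), np.float64(25.3), np.float64(24.5), np.float64(24.3)]
end 265 [np.float64(25.0), np.float64(25.6), np.float64(25.7), np.float64(25.1), np.float64(25.0), np.float64(24.6)]
end 275 [np.float64(25.1), np.float64(24.2), np.float64(24.9), np.float64(24.8), np.float64(24.6), np.float64(24.8)]
held y -13.7 11.2
held y -13.7 11.5
held y -14.0 11.1
mouth row 176 (np.float64(20.9), np.float64(-15.6), np.float64(13.1))
mouth row 179 (np.float64(18.8), np.float64(-15.6), np.float64(13.1))
mouth row 182 (np.float64(16.7), np.float64(-15.7), np.float64(13.1))
mouth row 185 (np.float64(14.5), np.float64(-15.7), np.float64(13.2))
mouth row 188 (np.float64(12.4), np.float64(-15.8), np.float64(13.2))
mouth row 191 (np.float64(10.2), np.float64(-15.8), np.float64(12.6))
mouth row 194 (np.float64(8.0), np.float64(-17.2), np.float64(14.7))
```

View pics/hov2.png

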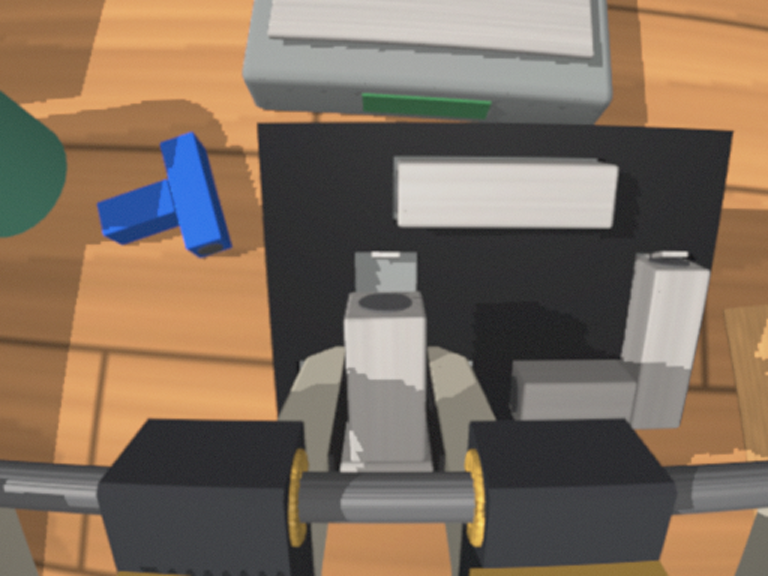

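The tee cavity mouth spans columns 355–417 (centre 386) and the held tee is centred at 386, so they are aligned sideways. It needs 1 mm down-slope, then I'll lower it.

Call:
step_arm([
  {"x": 6, "y": 0.4, "z": -12, "wx": 0, "wy": 0, "wz": 0, "claw": 0},
  {"x": 12, "y": 0.8, "z": -24, "wx": 0, "wy": 0, "wz": 0, "claw": 0},
  {"x": 18.4, "y": 1.2, "z": -36.6, "wx": 0, "wy": 0, "wz": 0, "claw": 0},
  {"x": 18.4, "y": 1.2, "z": -36.6, "wx": 0, "wy": 0, "wz": 0, "claw": 0},
])

```text
clock: 17.7
ee_pos: [0.5859, 0.0755, 0.1367]
eef_rot: [[0.882, 0.065, 0.468], [0.057, -0.998, 0.031], [0.469, -0.0, -0.883]]
wrist_force: [-0.3, -0.4, -2.6]
width: 0.0259
finger_force: 39.8
```

Call:
step_arm([
  {"x": 1.9, "y": 0.1, "z": -3.5, "wx": 0, "wy": 0, "wz": 0, "claw": 0},
  {"x": 3.8, "y": 0.2, "z": -7.1, "wx": 0, "wy": 0, "wz": 0, "claw": 0},
  {"x": 5.6, "y": 0.4, "z": -10.6, "wx": 0, "wy": 0, "wz": 0, "claw": 0},
  {"x": 7, "y": 0.5, "z": -13.2, "wx": 0, "wy": 0, "wz": 0, "claw": 0},
  {"x": 7, "y": 0.5, "z": -13.2, "wx": 0, "wy": 0, "wz": 0, "claw": 0},
])

```text
clock: 18.32
ee_pos: [0.5931, 0.0759, 0.1254]
eef_rot: [[0.88, 0.065, 0.47], [0.057, -0.998, 0.031], [0.471, -0.0, -0.882]]
wrist_force: [-1.2, -1.1, -0.6]
width: 0.0254
finger_force: 39.8
```

```bash
python3 look.py
```

```text
face z -13.0 tcp xyh [-13.9, 47.5, 1.0] F xyn [-1.41, -1.05, 0.03] mom [-0.1   0.46 -0.04] t 18.325
```

Call:
step_arm([
  {"x": 0.9, "y": 0.8, "z": 0.5, "wx": 0, "wy": 0, "wz": 0, "claw": 0},
  {"x": 2, "y": 0.9, "z": -1.7, "wx": 0, "wy": 0, "wz": 0, "claw": 0},
  {"x": 3.2, "y": 1, "z": -3.9, "wx": 0, "wy": 0, "wz": 0, "claw": 0},
  {"x": 4.2, "y": 1, "z": -5.7, "wx": 0, "wy": 0, "wz": 0, "claw": 0},
  {"x": 4.2, "y": 1, "z": -5.7, "wx": 0, "wy": 0, "wz": 0, "claw": 0},
])

```text
clock: 19.0
ee_pos: [0.5974, 0.077, 0.1197]
eef_rot: [[0.88, 0.065, 0.47], [0.057, -0.998, 0.031], [0.471, -0.0, -0.882]]
wrist_force: [-0.6, 0.2, 1.9]
width: 0.0258
finger_force: 39.8
```

```bash
python3 look.py
```

```text
face z -19.5 tcp xyh [-12.7, 48.2, -6.0] F xyn [0.35, 0.23, 1.95] mom [0.04 0.44 0.08] t 19.0
```

```bash
cat > al.py <<'E'
from h import *
t=np.load('/tmp/tray.npz'); z=np.load('/tmp/look.npz'); c=dict(cams.calibration('wrist')); c['cam_to_world']=z['T']; V=z['im'].max(2)
W=cloud(z['d'],c); o=telemetry.get_obs(); R=np.array(o['eef_rot']); H=((W-o['ee_pos'])@R)*1e3
L=W-t['org']; Z=L@t['n']*1e3; X=L@t['ex']*1e3
zf=np.median(Z[(V<45)&(X>20)&(X<70)&(Z<4)&(Z>-60)])
F=(plane(np.indices((384,512))[::-1].reshape(2,-1).T,c,t['org']+t['n']*zf/1e3,t['n'])-np.array(o['ee_pos']))@R*1e3; F=F.reshape(384,512,3)
for r in range(180,214,2):
    s=[u for u in range(220,300) if V[r,u]>=60]
    h=[u for u in range(210,310) if abs(H[r,u,0]-24)<6 and abs(H[r,u,2])<18]
    print(r,'mouth x',F[r,257,0].round(1),'y',s and (F[r,s[0],1].round(1),F[r,s[-1],1].round(1)),'held',h and (H[r,h[0],1].round(1),H[r,h[-1],1].round(1),H[r,257,0].round(1)))
E
python3 al.py; python3 - <<'E'
from h import *
z=np.load('/tmp/look.npz'); save('al2.png',z['im'],(150,150,360,290),3.6)
E
```

```text
180 mouth x 32.3 y [] held []
182 mouth x 31.2 y [] held []
184 mouth x 30.0 y [] held (np.float64(-25.7), np.float64(25.2), np.float64(30.2))
186 mouth x 28.9 y [] held (np.float64(-26.7), np.float64(27.0), np.float64(28.8))
188 mouth x 27.8 y (np.float64(-15.3), np.float64(12.2)) held (np.float64(-26.9), np.float64(26.7), np.float64(28.0))
190 mouth x 26.7 y (np.float64(-15.9), np.float64(12.2)) held (np.float64(-26.8), np.float64(26.9), np.float64(28.8))
192 mouth x 25.5 y (np.float64(-15.4), np.float64(12.2)) held (np.float64(-26.9), np.float64(26.9), np.float64(28.0))
194 mouth x 24.4 y (np.float64(-15.4), np.float64(12.3)) held (np.float64(-26.9), np.float64(27.0), np.float64(21.2))
196 mouth x 23.2 y (np.float64(-15.5), np.float64(12.3)) held (np.float64(-27.0), np.float64(26.9), np.float64(25.6))
198 mouth x 22.1 y (np.float64(-15.5), np.float64(12.3)) held (np.float64(-26.9), np.float64(27.1), np.float64(25.5))
200 mouth x 20.9 y (np.float64(-15.5), np.float64(12.3)) held (np.float64(-27.1), np.float64(27.3), np.float64(25.4))
202 mouth x 19.8 y (np.float64(-15.5), np.float64(12.4)) held (np.float64(-26.9), np.float64(27.1), np.float64(25.1))
204 mouth x 18.6 y (np.float64(-16.1), np.float64(12.4)) held (np.float64(-27.0), np.float64(27.3), np.float64(25.4))
206 mouth x 17.5 y (np.float64(-16.1), np.float64(13.0)) held (np.float64(-14.1), np.float64(11.0), np.float64(25.2))
208 mouth x 16.3 y (np.float64(-16.7), np.float64(13.0)) held (np.float64(-13.9), np.float64(11.4), np.float64(24.7))
210 mouth x 15.1 y (np.float64(-16.8), np.float64(13.6)) held (np.float64(-14.3), np.float64(11.0), np.float64(24.8))
212 mouth x 13.9 y (np.float64(-17.3), np.float64(13.6)) held (np.float64(-14.0), np.float64(11.0), np.float64(24.1))
```

View pics/al2.png

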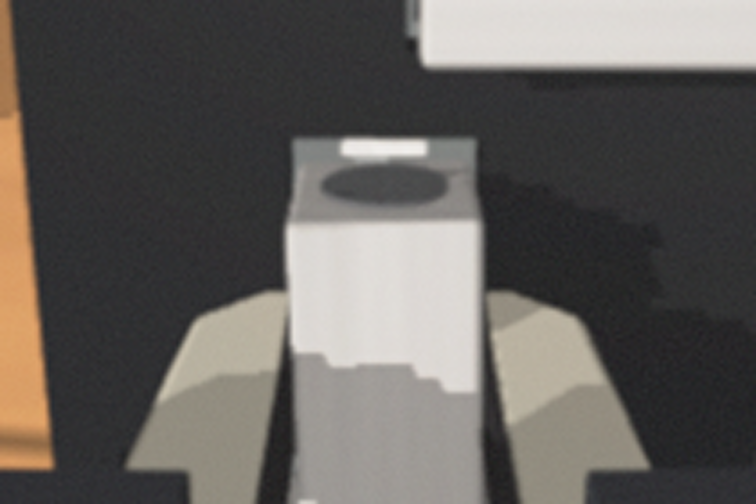

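Sideways it is centred: the mouth spans 293–475 and the tee 288–483, drawn larger because it is nearer. The gap at the clip end, about 3 mm, is near the maximum, so the cross-bar is probably on the low edge. I'll shift it up-slope.

Call:
step_arm([
  {"x": 0.4, "y": 0, "z": 0.2, "wx": 0, "wy": 0, "wz": 0, "claw": 0},
  {"x": 0.8, "y": 0.1, "z": 0.4, "wx": 0, "wy": 0, "wz": 0, "claw": 0},
  {"x": 1.2, "y": 0.1, "z": 0.6, "wx": 0, "wy": 0, "wz": 0, "claw": 0},
  {"x": 1.2, "y": 0.1, "z": 0.6, "wx": 0, "wy": 0, "wz": 0, "claw": 0},
])

```text
clock: 19.55
ee_pos: [0.5981, 0.0771, 0.1198]
eef_rot: [[0.881, 0.065, 0.469], [0.057, -0.998, 0.031], [0.47, -0.0, -0.883]]
wrist_force: [-6.0, -0.5, -0.3]
width: 0.026
finger_force: 39.8
```

```bash
python3 look.py; python3 - <<'E'
from h import *
z=np.load('/tmp/look.npz'); c=dict(cams.calibration('wrist')); c['cam_to_world']=z['T']; V=z['im'].max(2)
W=cloud(z['d'],c); o=telemetry.get_obs(); R=np.array(o['eef_rot']); H=((W-o['ee_pos'])@R)*1e3
k=(abs(H[...,1]+1)<9)&(H[...,0]>-35)&(H[...,0]<22)&(H[...,2]<-5)&(H[...,2]>-25)&(V>90)
P=H[k]; a=np.linalg.lstsq(np.c_[P[:,:2],np.ones(len(P))],P[:,2],rcond=None)[0]; print('top plane slopes x,y',a.round(4),k.sum(),P[:,0].min())
E
```

```text
face z -19.4 tcp xyh [-12.1, 48.3, -6.2] F xyn [-5.43, -0.15, 2.57] mom [0.01 1.28 0.08] t 19.55
top plane slopes x,y [ 8.30000e-03  5.10000e-03 -1.38437e+01] 3513 -32.6151756090692
```

Call:
step_arm([
  {"x": 1, "y": 0.1, "z": -1.9, "wx": 0, "wy": 0, "wz": 0, "claw": 0},
  {"x": 2, "y": 0.1, "z": -3.7, "wx": 0, "wy": 0, "wz": 0, "claw": 0},
  {"x": 3, "y": 0.2, "z": -5.5, "wx": 0, "wy": 0, "wz": 0, "claw": 0},
  {"x": 3.8, "y": 0.3, "z": -7.1, "wx": 0, "wy": 0, "wz": 0, "claw": 0},
  {"x": 3.8, "y": 0.3, "z": -7.1, "wx": 0, "wy": 0, "wz": 0, "claw": 0},
])

```text
clock: 20.23
ee_pos: [0.602, 0.0773, 0.1127]
eef_rot: [[0.881, 0.065, 0.469], [0.057, -0.998, 0.031], [0.47, -0.0, -0.883]]
wrist_force: [-6.2, -1.3, -0.5]
width: 0.026
finger_force: 40.0
```

```bash
python3 look.py; python3 al.py | sed -n '3,7p;14,17p'
```

```text
face z -18.5 tcp xyh [-11.9, 48.3, -14.3] F xyn [-5.79, -0.87, 2.47] mom [-0.07  1.27  0.03] t 20.225
184 mouth x 32.8 y [] held []
186 mouth x 31.7 y [] held []
188 mouth x 30.7 y [] held []
190 mouth x 29.6 y [] held (np.float64(-25.4), np.float64(25.4), np.float64(29.7))
192 mouth x 28.5 y (np.float64(-7.4), np.float64(4.4)) held (np.float64(-25.6), np.float64(25.3), np.float64(28.5))
206 mouth x 20.9 y (np.float64(-15.3), np.float64(12.2)) held (np.float64(-25.7), np.float64(25.3), np.float64(25.5))
208 mouth x 19.8 y (np.float64(-15.4), np.float64(12.3)) held (np.float64(-25.8), np.float64(25.9), np.float64(24.4))
210 mouth x 18.7 y (np.float64(-15.9), np.float64(12.8)) held (np.float64(-25.7), np.float64(25.8), np.float64(24.8))
212 mouth x 17.5 y (np.float64(-16.0), np.float64(12.8)) held (np.float64(-20.0), np.float64(23.1), np.float64(24.4))
```

It snapped in: the TCP is 4.2 mm above the face, against 4.5 mm for the seated elbow. One more firm press, then I'll unload and release.

Call:
step_arm([
  {"x": 1.4, "y": 0.1, "z": -3.5, "wx": 0, "wy": 0, "wz": 0, "claw": 0},
  {"x": 3.2, "y": 0.2, "z": -7.5, "wx": 0, "wy": 0, "wz": 0, "claw": 0},
  {"x": 4, "y": 0.3, "z": -9, "wx": 0, "wy": 0, "wz": 0, "claw": 0},
  {"x": 4, "y": 0.3, "z": -9, "wx": 0, "wy": 0, "wz": 0, "claw": 0},
])

```text
clock: 20.78
ee_pos: [0.6063, 0.0776, 0.1044]
eef_rot: [[0.88, 0.065, 0.47], [0.057, -0.998, 0.031], [0.471, -0.0, -0.882]]
wrist_force: [-5.5, -1.0, 1.7]
width: 0.0257
finger_force: 40.0
```

```bash
python3 look.py
```

```text
face z -27.9 tcp xyh [-12.0, 48.3, -23.7] F xyn [-4.1, -0.67, 4.09] mom [-0.01  1.01  0.02] t 20.775
```

Call:
step_arm([
  {"x": -3, "y": -0.2, "z": 5.5, "wx": 0, "wy": 0, "wz": 0, "claw": 0},
  {"x": -6, "y": -0.4, "z": 11.3, "wx": 0, "wy": 0, "wz": 0, "claw": 0},
  {"x": -6, "y": -0.4, "z": 11.3, "wx": 0, "wy": 0, "wz": 0, "claw": 0},
  {"x": -6, "y": -0.4, "z": 11.3, "wx": 0, "wy": 0, "wz": 0, "claw": 0.1},
  {"x": -6, "y": -0.4, "z": 11.3, "wx": 0, "wy": 0, "wz": 0, "claw": 0.55},
])

```text
clock: 21.45
ee_pos: [0.6006, 0.0773, 0.116]
eef_rot: [[0.88, 0.065, 0.471], [0.057, -0.998, 0.031], [0.472, -0.0, -0.882]]
wrist_force: [0.7, 0.2, 0.1]
width: 0.0317
finger_force: 0.0
```

Call:
step_arm([
  {"x": 0, "y": 0, "z": 0, "wx": 0, "wy": 0, "wz": 0, "claw": 0.6},
  {"x": -10, "y": -0.6, "z": 18, "wx": 0, "wy": 0, "wz": 0, "claw": 0.6},
  {"x": -25, "y": -1.6, "z": 47, "wx": 0, "wy": 0, "wz": 0, "claw": 0.6},
  {"x": -52, "y": -50, "z": 97, "wx": 0, "wy": 0, "wz": 0, "claw": 0.8},
  {"x": -57, "y": -60, "z": 107, "wx": 0, "wy": 0, "wz": 0, "claw": 0.8},
])

```text
clock: 22.08
ee_pos: [0.5431, 0.0163, 0.2258]
eef_rot: [[0.878, 0.065, 0.473], [0.057, -0.998, 0.03], [0.474, 0.0, -0.88]]
wrist_force: [0.7, -0.2, -0.7]
width: 0.0711
finger_force: 0.0
```

Call:
step_arm([
  {"x": 0, "y": 0, "z": 0, "wx": 0, "wy": 0, "wz": 0, "claw": 0.8},
  {"x": 0, "y": 0, "z": 0, "wx": 0, "wy": 0, "wz": 0, "claw": 0.8},
  {"x": 0, "y": 0, "z": 0, "wx": 0, "wy": 0, "wz": 0, "claw": 0.8},
])

```text
clock: 22.45
ee_pos: [0.5433, 0.018, 0.2211]
eef_rot: [[0.881, 0.066, 0.468], [0.058, -0.998, 0.031], [0.469, -0.0, -0.883]]
wrist_force: [0.6, 0.1, -0.1]
width: 0.0743
finger_force: 0.0
```

```bash
python3 look.py fin.png; python3 chk.py
```

```text
face z -12.5 tcp xyh [-16.0, -7.2, 110.7] F xyn [0.46, 0.08, -0.35] mom [-0.03  0.2  -0.02] t 22.45
face -12.5
elbow leg 2525 top z med 17.9 tilt x,y [-0.011 -0.047] X [-49.5  12.4] Y [-92.7 -62. ]
elbow other 1580 top z med 17.9 tilt x,y [-0.024 -0.013] X [-67.6 -42.1] Y [-59.5 -13.4]
elbow all 4644 top z med 17.9 tilt x,y [-0.017 -0.018] X [-67.3  12.1] Y [-92.5 -14.1]
tee stem 2068 top z med 17.9 tilt x,y [-0.015  0.034] X [-39.5  12.5] Y [36.2 62. ]
tee bar 2394 top z med 18.0 tilt x,y [-0.03  0.  ] X [-66.4 -42.1] Y [ 7.3 90.4]
tee all 4679 top z med 17.9 tilt x,y [-0.006  0.003] X [-66.2  12.3] Y [ 8.  89.6]
coupler 3829 top z med 18.0 tilt x,y [0.002 0.001] X [31.2 55.7] Y [-43.6  44.1]
```

Both fittings stand 18 mm proud and lie flat, level with the fixed coupler. The gripper is clear, so I'm handing in.

```bash
python3 -c "
from station import ticket; print(ticket.hand_in())"
```

```text
the job is handed in; nothing more can be done
None
```

The tee and elbow are both pressed home past their clips, lying flat and 18 mm proud like the fixed coupler. The gripper is clear, and the job was handed in at about 22.5 s with the deepest measured tray sink at 28 mm. The hand-in call returned no verdict.

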